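# Set a length gauge's stop spindle to its master and lock it

### The arm

A 6-joint arm with a two-finger parallel gripper is mounted at the origin on a cart in front of the work surface, level with it; the furniture and walls round the work are solid. World frame = base frame: x ahead of the robot, y to its left, z up, the work surface at z = 0. Lengths are in m, angles in rad, forces in N, time in s.
With the tool pointing down it reaches from about 0.225 to 0.725 m from the base axis. Payload 3.1 kg.
Tool frame: the origin (TCP) lies midway between the tips of the shut fingers; the grasp point (between the pads) lies 19 mm behind it (arm.tcp_to_grasp is the distance from the TCP to the grasp point, in m); z points along the fingers, y is the line along which they close (so a half turn about z gives the same grasp; the last joint's range is limited). The gripper opens to 85 mm and grips with 20 to 120 N. Pads are 22 mm wide; open, the fingers measure 114 mm over their backs; the gripper's body (76 mm by 85 mm) begins 54 mm behind the grasp point. The pads swing forward as they close: fully open they stand 13 mm farther back than shut.
Start: joints at [-1.256, 0.048, 0.099, 1.622, 0, 1.443], TCP at [0.225, -0.474, 0.231] pointing down, gripper open.
Joint ranges: [-2.91, 2.91], [-0.99, 1.94], [-1.21, 1.42], [-2.12, 2.29], [-1.49, 1.47], [-3.14, 3.14]. Speed limits (rad/s): [2.79, 2.79, 3.14, 3.14, 3.14, 3.14].

### API

Orientations are given as a 3x3 rotation matrix whose columns are the frame's x, y, z axes.
In Python, from workcell import state, eyes, arm gives the robot as it stands.
- The arm moves only by the tool drive_tool, never from a script. Its argument "moves" is a list of rows, each a list of 3 entries, a list of its own where there are three numbers: the shift along the tool's x, y, z in mm, then the turn, a rotation vector about the tool's x, y, z in degrees, then the opening, from 0 (shut) to 1 (fully open). In form: [[[tx, ty, tz], [rx, ry, rz], fingers], ...]. A call has 1 to 10 rows; each row shifts and turns the commanded pose from where the row before left it, along the tool's axes as they then stand; what a row does not reach is not made up. A row lasts 1/12 s, in which the tool goes at most 41.7 mm and 7.16 degrees, less where a joint would pass 70% of its speed; a pose out of reach is approached as far as the arm can. A call with a gripper value outside its range is refused whole. The fingers move at their own pace and stop on an object; "squeeze" is the grip in N (left out, the last holds). Time passes only in rows, so rows that do not move let the fingers close. It gives the time, the measured TCP pose, the force, the opening and the grip force at its end, in the units of the state.
- state(): the state, without advancing time (a new reading comes with each control period).
- eyes.camera(name): name is "scene" or "side" or "wrist"; returns a dict with "pixels" (420x560x3 uint8, blue, green, red), "mtx" (3x3 intrinsics, pixels), "eye" and "rotation" of the camera in the world; the wrist camera has in their place "mount" (4x4, takes a point from camera to tool coordinates, whose origin is the TCP and whose axes are the flange's). Camera axes: x right, y up, looking along -z (the intrinsics and any distortion apply to the point x, -y, -z); pixel columns grow to the right and rows downward; lengths in m; the calibration is good to about 2 mm. A picture is of the moment at which its call begins: read the wrist's pose just before it. There is no depth.
- arm.sign_off(): hands the job in; it is judged then, once.
The state is a dict: "time_s": time; "joint_positions": joint angles; "joint_velocities": joint speeds; "joint_torque": joint torques, N m; "eef_pos": TCP position; "ee_rot": TCP orientation; "wrist_force": force on the tool from outside, world axes, zero at the start; "moment": the same for the moment, N m; "width": finger opening in m; "finger_force": force on a finger pad.
Only numpy, scipy, OpenCV 4.12 (cv2) and the standard library are available. Lean on these libraries where they do the work, as an engineer would, in place of code of your own. Each camera call takes 0.05 s, during which the arm holds its last target. There are 200 camera calls.

### The job

The quick-set length gauge has to be reset to the master sleeve that stands in its nest. Loosen the gauge's lock ring, turn the adjuster knob on top clockwise until you feel the spindle come down on the master and rest on it with a light nip (roughly 10 to 40 N; over 60 N would mark it), then tighten the lock ring firmly again so that the setting is held. Leave the master standing in the nest and the other things on the bench where they are.

Things in the scene. Friction and masses are not known exactly. Their poses are not given: they have to be found in the camera images.
- gauge: Fixed bench length gauge: grey C frame, base plate 150 x 96 mm, column behind, 40 mm wide arm with its top at z = 116 mm. Origin on the bench under the vertical spindle axis, +x towards the column (base from x = -53 to +97 mm). On the axis, upward: nest, master, spindle foot, arm, 34 mm boss (to z = 132), lock ring, adjuster knob. Nothing else of it is higher than the arm.
- ring_grip (a point): Centre of the lock ring: knurled steel ring, 45 mm across, 14 mm high (z = 133 to 147 mm above the bench), lower and wider than the knob above it. It stays at its height; grip it anywhere round the rim (60 N of grip does not slip). From its underside 17 mm are free down to the arm.
- lock_ring (a joint): Ring angle, rad, 0 to 1.3; grows when loosened (anticlockwise from above), clockwise tightens. Tight at the start (0.1 to 0.2). Below 0.55 a collet grips the adjuster: the ring turns ever harder, about 0.4 N m at 0.2 and 0.6 N m at 0.1, and stays where it is left; above 0.55 it turns freely (0.1 N m). Loosened: above 0.7; firmly tight: below 0.25.
- adjuster_grip (a point): Middle of the adjuster knob: knurled aluminium, 32 mm across, 26 mm high (z = 152 to 178 mm), topmost on the axis, stays at its height; a 7 mm rod shows up to 10 mm above it. Ring loose: steady drag 0.15 N m; clockwise from above lowers the spindle 3 mm/rad. After the touch the torque rises 0.03 N m per 10 N: 10 N at 0.04 rad past it, 50 N at 0.12 rad; no turning back below 50 N. Ring tight: held.
- stop: The stop: a fixed steel guide collar under the arm (its pose is the gauge's; the spindle's height is not measured) and the spindle sliding in it, an 11 mm rod with a flat foot 18 mm across, which moves straight down without turning. The foot starts 2 to 4 mm over the master, so the knob has 0.6 to 1.2 rad to go until it touches.
- master: The master: grey turned steel sleeve, 25 mm across and 56 mm high, standing loose in the nest under the spindle. Origin at the centre of its underside.
- nest (a point): Centre of the anvil's top face (24 mm above the bench), between three short dowel pins that locate the master. The master's top is then 80 mm above the bench.
- sleeve_b: A sleeve like the master, standing on the bench to the left of the gauge. Not part of the job. Origin at the centre of its underside.
- bush: Flanged steel bush, 32 mm across and 31 mm high, standing to the left of the gauge. Not part of the job.
- loupe: Black eye loupe, 39 mm across and 40 mm high, standing left in front of the gauge. Not part of the job.
- plug_gauge: Plug gauge, 85 mm long, lying in front of the gauge. Not part of the job.
- marker: White marker pen with a red cap, 131 mm long, lying left in front. Not part of the job.
- tally_counter: White hand tally counter, 64 x 78 mm, lying at the right front edge. Not part of the job.
- tweezers: Steel tweezers, 108 mm long, lying behind the gauge to the right. Not part of the job.

How it is judged:
On the way, in this order (a step that is already met when the one before it is completed fails the run):
1. the lock ring is loosened (value of joint lock_ring above 0.7 rad), for 0.1 s.
2. with the ring loose, the spindle rests on the master (value of joint lock_ring above 0.6 rad and contact force between stop and master between 4 and 50 N), for 0.3 s.
At the end, for the whole second after the job is handed in: The lock ring is tight (below 0.25 rad), the spindle rests on the master with 4 to 50 N, and the master stands upright in the nest, within 3 mm of its centre (value of joint lock_ring below 0.25 rad and contact force between stop and master between 4 and 50 N and horizontal distance between master and nest below 0.003 m and angle between master's own z axis and vertical below 0.05 rad); the robot touches nothing.
It fails at once if the spindle presses on the master with over 60 N (contact force between stop and master above 60 N).
It fails at once if another thing on the bench is moved by over 20 mm (distance of any of sleeve_b, bush, loupe, plug_gauge, marker, tally_counter, tweezers from where it was at the start of the episode above 0.02 m).
It also fails if it takes over 67 s, if anything falls off the work surface, if the arm or the gripper's body presses on something with over 40 N, if the wrist force passes 120 N, or if a joint passes its speed limit or range.

## Working session

There is one attempt and no reset: what is moved stays moved. The work goes in short steps, Python scripts to look and compute and a tool call to move; the robot and the scene stay as the last step left them, time stands still between calls to the robot, and variables do not carry over. Pictures are saved under pics/ and viewed, at most 10 in all, crops included, and the job is handed in when it is done.

Besides the shell and the picture viewer there is one more tool, called after ">>>" by a JSON object that holds its "op" and its "data", one argument or row to a line. drive_tool: Moves the arm, as the interface text tells. Its arguments: {"type":"object","properties":{"moves":{"type":"array"},"squeeze":{"type":"number"}},"required":["moves"]}

```bash
mkdir -p pics
python3 - <<'E'
from workcell import state,eyes,arm
import cv2,numpy as np
s=state();print(s)
print(arm.tcp_to_grasp)
for n in("scene","side"):
    c=eyes.camera(n);cv2.imwrite(f"pics/{n}0.png",c["pixels"]);print(n,c["mtx"],c["eye"],c["rotation"],[k for k in c])
E
```

```text
{'time_s': 0.0, 'joint_positions': array([-1.25578147e+00,  4.87479520e-02,  9.75503010e-02,  1.62196176e+00,
       -2.24246056e-05,  1.44301861e+00]), 'joint_velocities': array([ 2.85988051e-04, -5.60109515e-04, -8.18424721e-04,  2.48394993e-04,
       -4.91834927e-04, -6.01568947e-05]), 'joint_torque': array([ 5.52276492e-05, -3.38781738e+01,  3.20014644e+01,  2.03483988e-02,
       -3.29645791e-04,  6.08301335e-06]), 'eef_pos': array([ 0.22474529, -0.47378486,  0.23009476]), 'ee_rot': array([[ 9.03558764e-01,  4.28463526e-01, -7.53476109e-04],
       [ 4.28464097e-01, -9.03556031e-01,  2.23985074e-03],
       [ 2.78886464e-04, -2.34667423e-03, -9.99997208e-01]]), 'wrist_force': array([-0.99920235, -0.1660984 ,  0.94158659]), 'moment': array([-0.00286123, -0.02757407, -0.01334702]), 'finger_force': 0.0, 'width': 0.08560398010822753}
0.0187
scene [[546.47814298   0.         276.9589746 ]
 [  0.         546.47814298 204.72759395]
 [  0.           0.           1.        ]] [-0.18570014 -0.55005213  0.90672146] [[ 0.50930291  0.58967254 -0.62681484]
 [-0.86053544  0.34095401 -0.37845624]
 [-0.00945022  0.73214525  0.68108298]] ['pixels', 'mtx', 'eye', 'rotation']
side [[524.46926751   0.         277.41576172]
 [  0.         524.46926751 209.55803449]
 [  0.           0.           1.        ]] [0.40616858 0.81775228 0.65016141] [[-0.99130726  0.05364853 -0.12013225]
 [-0.13106429 -0.48243374  0.8660715 ]
 [-0.01149239  0.87428801  0.48527147]] ['pixels', 'mtx', 'eye', 'rotation']
```

View pics/scene0.png

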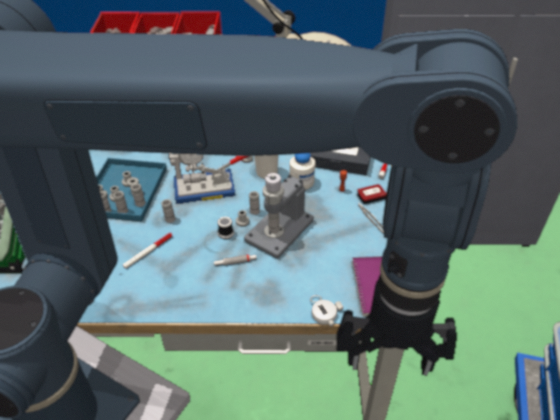

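View pics/side0.png

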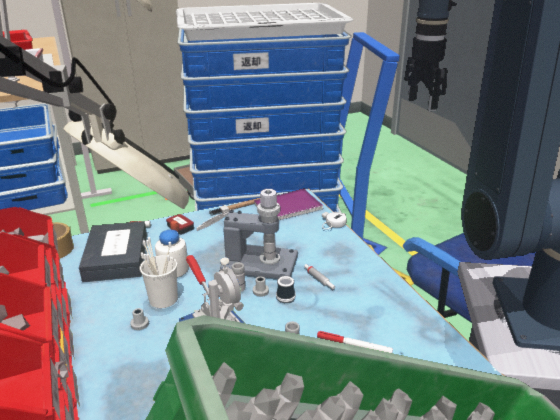

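The scene view shows the gauge with its knob near (273,180). In the side view the knob is near (268,197), with the ring below it at about (268,212). I'll enlarge both to pick exact pixels.

Run:
```python
import cv2,numpy as np
a=cv2.imread("pics/scene0.png")[160:260,235:325];b=cv2.imread("pics/side0.png")[180:280,215:305]
f=lambda i:cv2.resize(i,None,fx=4.4,fy=5.5,interpolation=cv2.INTER_CUBIC)
cv2.imwrite("pics/crop0.png",np.hstack([f(a),f(b)]))
```

```text
(no output)
```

View pics/crop0.png

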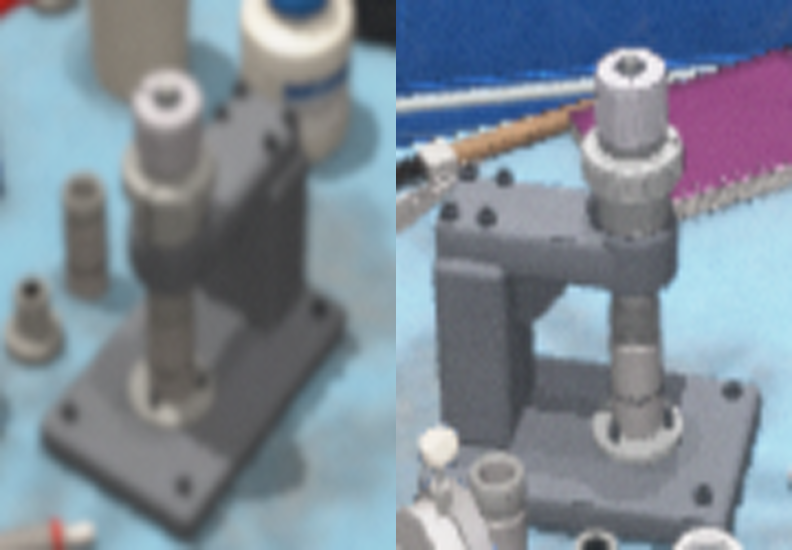

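The crop shows the knob's top face centred at scene (273.2,177.3) and side (268.4,192.2). The base corners in the scene are at crop (45,430), (185,530) and (345,320).

```bash
cat > h.py <<'E'
import numpy as np,cv2
from workcell import state,eyes,arm
def ray(c,u,v):
    k=c["mtx"];d=np.array([(u-k[0,2])/k[0,0],-(v-k[1,2])/k[1,1],-1.]);return np.array(c["eye"]),np.array(c["rotation"])@d
def plane(c,u,v,z):
    e,d=ray(c,u,v);return e+d*(z-e[2])/d[2]
def tri(*r):
    A=np.zeros((3,3));b=np.zeros(3)
    for e,d in r:
        d=d/np.linalg.norm(d);P=np.eye(3)-np.outer(d,d);A+=P;b+=P@e
    return np.linalg.solve(A,b)
E
python3 - <<'E'
from h import *
a=eyes.camera("scene");b=eyes.camera("side")
print(tri(ray(a,273.2,177.3),ray(b,268.4,192.2)),plane(a,273.2,177.3,.178),plane(b,268.4,192.2,.178))
for p in((45,430),(185,530),(345,320)):print(plane(a,235+p[0]/4.4,160+p[1]/5.5,.012))
E
```

```text
[ 0.55143194 -0.09586543  0.17748235] [ 0.5527885  -0.09593817  0.178     ] [ 0.54999823 -0.09293818  0.178     ]
[ 0.50646739 -0.04733935  0.012     ]
[ 0.49545375 -0.13730882  0.012     ]
[ 0.64065066 -0.15026371  0.012     ]
```

```bash
cat >> h.py <<'E'
def to(x,y,z):
    s=state();print("shift mm",np.round(s["ee_rot"].T@(np.array([x,y,z])-s["eef_pos"])*1000,1))
E
python3 -c "
from h import *
to(.551,-.095,.27)"
```

```text
shift mm [ 457.1 -202.7  -39.1]
```

>>> {"op": "drive_tool", "data": {
  "moves": [
    [[0, 0, -20], [0, 0, 0], 1],
    [[35, -15.5, -9], [0, 0, 0], 1],
    [[35, -15.5, -10], [0, 0, 0], 1],
    [[35, -15.5, 0], [0, 0, 0], 1],
    [[35, -15.5, 0], [0, 0, 0], 1],
    [[35, -15.5, 0], [0, 0, 0], 1],
    [[35, -15.5, 0], [0, 0, 0], 1],
    [[35, -15.5, 0], [0, 0, 0], 1],
    [[35, -15.5, 0], [0, 0, 0], 1],
    [[35, -15.5, 0], [0, 0, 0], 1]
  ]
}}

```text
time_s: 1.03
eef_pos: [0.4506, -0.2117, 0.2702]
ee_rot: [[0.904, 0.428, 0.0], [0.428, -0.904, -0.0], [-0.0, 0.0, -1.0]]
wrist_force: [0.7, -0.2, 0.3]
width: 0.0854
finger_force: 0.0
```

>>> {"op": "drive_tool", "data": {
  "moves": [
    [[35, -15.5, 0], [0, 0, 0], 1],
    [[35, -15.5, 0], [0, 0, 0], 1],
    [[35, -15.5, 0], [0, 0, 0], 1],
    [[35, -15.5, 0], [0, 0, 0], 1],
    [[0, 0, 0], [0, 0, -7], 1],
    [[0, 0, 0], [0, 0, -7], 1],
    [[0, 0, 0], [0, 0, -7], 1],
    [[0, 0, 0], [0, 0, -7], 1],
    [[0, 0, 0], [0, 0, -7], 1],
    [[0, 0, 0], [0, 0, -7], 1]
  ]
}}

```text
time_s: 1.87
eef_pos: [0.5496, -0.0972, 0.2699]
ee_rot: [[0.379, 0.925, -0.001], [0.925, -0.379, 0.0], [-0.0, -0.001, -1.0]]
wrist_force: [0.3, 1.0, 0.6]
width: 0.0852
finger_force: 0.0
```

Run:
```python
from h import *
s=state();print(s["time_s"],s["joint_positions"],s["eef_pos"],s["ee_rot"]);to(.551,-.095,.27)
c=eyes.camera("wrist");cv2.imwrite("pics/w0.png",c["pixels"]);print(c["mtx"],c["mount"])
```

```text
1.8667 [-2.95108805e-01  1.50821976e-01  2.87166090e-01  1.70796632e+00
 -5.07891541e-05  1.66431859e+00] [ 0.54963697 -0.09717545  0.26987352] [[ 3.78921855e-01  9.25428323e-01 -8.04951404e-04]
 [ 9.25428664e-01 -3.78921828e-01  1.91609267e-04]
 [-1.27693015e-04 -8.17530041e-04 -9.99999658e-01]]
shift mm [ 2.5  0.4 -0.1]
[[364.21298339   0.         281.39161142]
 [  0.         364.21298339 205.90464793]
 [  0.           0.           1.        ]] [[ 6.76986031e-04  9.65379561e-01  2.60848320e-01  6.57382273e-02]
 [ 9.99999418e-01 -4.34506487e-04 -9.87247902e-04  4.61180410e-04]
 [-8.39728659e-04  2.60848836e-01 -9.65379293e-01 -1.43424396e-01]
 [ 0.00000000e+00  0.00000000e+00  0.00000000e+00  1.00000000e+00]]
```

View pics/w0.png

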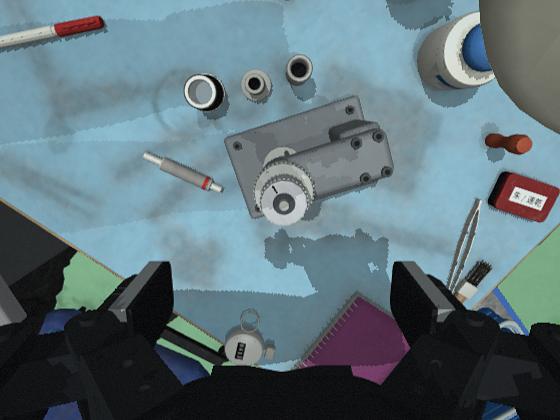

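The wrist view shows the knob's top face centred at about (285,204), with the index line at (276,188) and the knurled ring around it. The fingers are at the bottom.

```bash
cat >> h.py <<'E'
def wcam(n=None):
    s=state();c=eyes.camera("wrist")
    if n:cv2.imwrite(f"pics/{n}.png",c["pixels"])
    M=np.array(c["mount"]);R=np.array(s["ee_rot"])
    c["eye"]=s["eef_pos"]+R@M[:3,3];c["rotation"]=R@M[:3,:3];return c
E
python3 - <<'E'
from h import *
c=wcam()
g=cv2.GaussianBlur(cv2.cvtColor(c["pixels"],6),(3,3),0)
print(plane(c,285,204,.178))
m=(g>170).astype(np.uint8);m[:165]=0;m[240:]=0;m[:,:250]=0;m[:,325:]=0
k=max(cv2.findContours(m,0,2)[0],key=cv2.contourArea);print(cv2.minEnclosingCircle(k),cv2.contourArea(k))
(u,v),_=cv2.minEnclosingCircle(k);print(plane(c,u,v,.178))
E
```

```text
[ 0.55372074 -0.09513412  0.178     ]
((283.774658203125, 203.408447265625), 22.4812068939209) 915.0
[ 0.55311415 -0.09444786  0.178     ]
```

>>> {"op": "drive_tool", "data": {
  "moves": [
    [[2.9, 1.4, 0], [0, 0, 0], 1],
    [[0, 0, 30], [0, 0, 0], 1],
    [[0, 0, 30], [0, 0, 0], 1],
    [[0, 0, 30], [0, 0, 0], 1],
    [[0, 0, 20], [0, 0, 0], 1],
    [[0, 0, 20], [0, 0, 0], 1],
    [[0, 0, 10], [0, 0, 0], 1],
    [[0, 0, 10], [0, 0, 0], 0.8],
    [[0, 0, 0], [0, 0, 0], 0.7],
    [[0, 0, 0], [0, 0, 0], 0.65]
  ],
  "squeeze": 20
}}

```text
time_s: 2.8
eef_pos: [0.5523, -0.0952, 0.1206]
ee_rot: [[0.385, 0.923, 0.0], [0.923, -0.385, -0.0], [0.0, 0.0, -1.0]]
wrist_force: [0.4, -0.2, -0.4]
width: 0.0559
finger_force: 0.0
```

>>> {"op": "drive_tool", "data": {
  "moves": [
    [[0, 0, 0], [0, 0, 0], 0.5],
    [[0, 0, 0], [0, 0, 0], 0.5],
    [[0, 0, 0], [0, 0, 0], 0.4],
    [[0, 0, 0], [0, 0, 0], 0.4],
    [[0, 0, 0], [0, 0, 0], 0.3],
    [[0, 0, 0], [0, 0, 0], 0.3]
  ]
}}

```text
time_s: 3.3
eef_pos: [0.5521, -0.0951, 0.1221]
ee_rot: [[0.385, 0.923, 0.001], [0.923, -0.385, -0.0], [0.0, 0.001, -1.0]]
wrist_force: [-5.4, 1.5, 6.2]
width: 0.0444
finger_force: 21.5
```

```bash
cat >> h.py <<'E'
def rep():
    s=state();R=np.array(s["ee_rot"]);print("t",s["time_s"],"pos",np.round(s["eef_pos"],4),"yaw",round(np.degrees(np.arctan2(R[1,0],R[0,0])),2),"Ftool",np.round(R.T@s["wrist_force"],1),"Mtool",np.round(R.T@s["moment"],3),"w",round(s["width"]*1e3,1),"ff",round(s["finger_force"],1),"j6",s["joint_positions"][5],"tq6",s["joint_torque"][5])
E
python3 -c "
from h import *
rep();wcam('w1')"
```

```text
t 3.3 pos [ 0.5521 -0.0951  0.1221] yaw 67.37 Ftool [-0.7 -5.5 -6.2] Mtool [ 1.119 -0.041 -0.006] w 44.4 ff 21.5 j6 1.6754540969970504 tq6 -0.01190020702779293
```

View pics/w1.png

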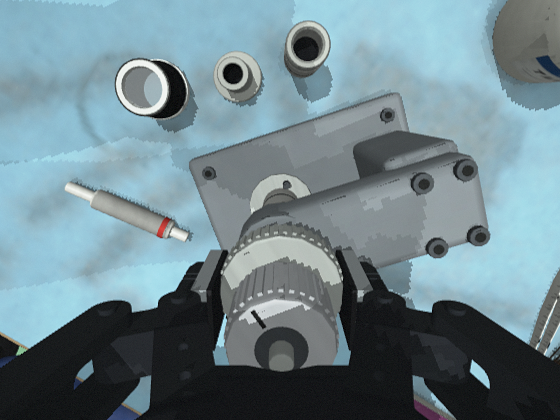

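The fingers are on the ring rim, with the knob between them and clear of the gripper body. I'll squeeze to 70 N and loosen the ring.

>>> {"op": "drive_tool", "data": {
  "moves": [
    [[0, -0.3, 0], [0, 0, 0], 0.2],
    [[0, 0, 0], [0, 0, 0], 0.2],
    [[0, 0, 0], [0, 0, -4], 0.2],
    [[0, 0, 0], [0, 0, -4], 0.2],
    [[0, 0, 0], [0, 0, -4], 0.2],
    [[0, 0, 0], [0, 0, -4], 0.2]
  ],
  "squeeze": 70
}}

```text
time_s: 3.85
eef_pos: [0.5524, -0.0951, 0.1225]
ee_rot: [[0.112, 0.994, 0.002], [0.994, -0.112, -0.0], [-0.0, 0.002, -1.0]]
wrist_force: [-2.3, 1.4, 6.6]
width: 0.0434
finger_force: 70.2
```

```bash
python3 -c "
from h import *
rep()"
```

```text
t 3.85 pos [ 0.5524 -0.0951  0.1225] yaw 83.55 Ftool [ 1.1 -2.4 -6.6] Mtool [0.998 0.263 0.161] w 43.4 ff 70.2 j6 1.393130934278913 tq6 0.45027044601738453
```

>>> {"op": "drive_tool", "data": {
  "moves": [
    [[0, 0, 0], [0, 0, -4], 0.2],
    [[0, 0, 0], [0, 0, -4], 0.2],
    [[0, 0, 0], [0, 0, -4], 0.2],
    [[0, 0, 0], [0, 0, -4], 0.2],
    [[0, 0, 0], [0, 0, -4], 0.2],
    [[0, 0, 0], [0, 0, -4], 0.2],
    [[0, 0, 0], [0, 0, -4], 0.2],
    [[0, 0, 0], [0, 0, -2], 0.2],
    [[0, 0, 0], [0, 0, 0], 0.2]
  ]
}}

```text
time_s: 4.6
eef_pos: [0.5531, -0.0951, 0.1224]
ee_rot: [[-0.398, 0.917, 0.004], [0.917, 0.398, -0.001], [-0.002, 0.003, -1.0]]
wrist_force: [-2.2, 2.2, 6.5]
width: 0.0431
finger_force: 70.1
```

```bash
python3 -c "
from h import *
rep();wcam('w2')"
```

```text
t 4.6 pos [ 0.5531 -0.0951  0.1224] yaw 113.47 Ftool [ 2.9 -1.1 -6.5] Mtool [ 0.448  0.491 -0.073] w 43.1 ff 70.1 j6 0.8711725124298192 tq6 -0.11447691824287176
```

View pics/w2.png

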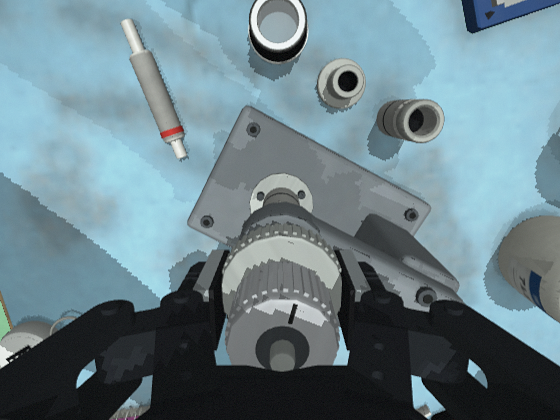

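The index line on the knob shifted from (258,318) to (293,312). The knob stayed put while the ring and gripper turned 46°, and the torque fell off to nearly zero, so the ring is loose. Next I release, lift to the knob and grip it.

>>> {"op": "drive_tool", "data": {
  "moves": [
    [[0, 0, 0], [0, 0, 0], 0.65],
    [[0, 0, 0], [0, 0, 0], 0.65],
    [[0, 0, 0], [0, 0, 0], 0.65],
    [[0, 0, -16], [0, 0, 0], 0.65],
    [[0, 0, -16], [0, 0, 0], 0.6],
    [[0, 0, 0], [0, 0, 0], 0.5]
  ],
  "squeeze": 20
}}

```text
time_s: 5.15
eef_pos: [0.554, -0.0959, 0.1557]
ee_rot: [[-0.396, 0.918, 0.006], [0.918, 0.396, -0.002], [-0.004, 0.005, -1.0]]
wrist_force: [0.5, -0.4, 0.9]
width: 0.0429
finger_force: 0.0
```

```bash
python3 -c "
from h import *
rep()"
```

```text
t 5.15 pos [ 0.554  -0.0959  0.1557] yaw 113.36 Ftool [-0.6  0.3 -0.9] Mtool [-0.066 -0.034  0.02 ] w 42.9 ff 0.0 j6 0.8725822376948932 tq6 8.403093943343265e-05
```

>>> {"op": "drive_tool", "data": {
  "moves": [
    [[0, 0, 0], [0, 0, 0], 0.35],
    [[0, 0, 0], [0, 0, 0], 0.3],
    [[0, 0, 0], [0, 0, 0], 0.2],
    [[0, 0, 0], [0, 0, 0], 0.2],
    [[0, 0, 0], [0, 0, 0], 0.2],
    [[0, 0, 0], [0, 0, 0], 0.2]
  ]
}}

```text
time_s: 5.65
eef_pos: [0.5532, -0.0954, 0.1533]
ee_rot: [[-0.397, 0.918, 0.004], [0.918, 0.397, -0.001], [-0.002, 0.003, -1.0]]
wrist_force: [1.2, 1.1, 5.9]
width: 0.0311
finger_force: 20.3
```

```bash
python3 -c "
from h import *
rep()"
```

```text
t 5.65 pos [ 0.5532 -0.0954  0.1533] yaw 113.37 Ftool [ 0.5  1.6 -5.9] Mtool [-0.122 -0.029 -0.007] w 31.1 ff 20.3 j6 0.8725601191236565 tq6 -0.010285757307428867
```

>>> {"op": "drive_tool", "data": {
  "moves": [
    [[0, 0, 0], [0, 0, 0], 0.1],
    [[0, 0, 0], [0, 0, 0], 0.1],
    [[0, 0, 0], [0, 0, 4], 0.1],
    [[0, 0, 0], [0, 0, 4], 0.1],
    [[0, 0, 0], [0, 0, 2], 0.1],
    [[0, 0, 0], [0, 0, 0], 0.1]
  ],
  "squeeze": 60
}}

```text
time_s: 6.15
eef_pos: [0.5529, -0.0955, 0.1535]
ee_rot: [[-0.23, 0.973, 0.003], [0.973, 0.23, -0.001], [-0.002, 0.003, -1.0]]
wrist_force: [-0.1, 0.0, 7.6]
width: 0.0306
finger_force: 59.2
```

```bash
python3 -c "
from h import *
rep()"
```

```text
t 6.15 pos [ 0.5529 -0.0955  0.1535] yaw 103.28 Ftool [ 0.  -0.  -7.6] Mtool [-0.007 -0.086  0.134] w 30.6 ff 59.2 j6 1.0485522474980704 tq6 0.0012093576879124157
```

>>> {"op": "drive_tool", "data": {
  "moves": [
    [[0, 0, 0], [0, 0, 4], 0.1],
    [[0, 0, 0], [0, 0, 4], 0.1],
    [[0, 0, 0], [0, 0, 4], 0.1],
    [[0, 0, 0], [0, 0, 4], 0.1],
    [[0, 0, 0], [0, 0, 2], 0.1],
    [[0, 0, 0], [0, 0, 0], 0.1]
  ]
}}

```text
time_s: 6.65
eef_pos: [0.5524, -0.0956, 0.1535]
ee_rot: [[0.082, 0.997, 0.002], [0.997, -0.082, -0.001], [-0.001, 0.002, -1.0]]
wrist_force: [-0.8, 0.2, 7.4]
width: 0.0299
finger_force: 59.2
```

```bash
python3 -c "
from h import *
rep()"
```

```text
t 6.65 pos [ 0.5524 -0.0956  0.1535] yaw 85.27 Ftool [ 0.1 -0.8 -7.4] Mtool [ 0.287 -0.034  0.174] w 29.9 ff 59.2 j6 1.3627126107009482 tq6 0.0031953783764038235
```

>>> {"op": "drive_tool", "data": {
  "moves": [
    [[0, 0, 0], [0, 0, 2], 0.1],
    [[0, 0, 0], [0, 0, 2], 0.1],
    [[0, 0, 0], [0, 0, 0], 0.1]
  ]
}}

```text
time_s: 6.9
eef_pos: [0.5523, -0.0956, 0.1535]
ee_rot: [[0.152, 0.988, 0.002], [0.988, -0.152, -0.001], [-0.001, 0.002, -1.0]]
wrist_force: [-1.4, 0.1, 8.2]
width: 0.0303
finger_force: 59.2
```

```bash
python3 -c "
from h import *
rep()
c=eyes.camera('side')['pixels'][220:270,245:295];cv2.imwrite('pics/gap.png',cv2.resize(c,None,fx=10,fy=10,interpolation=2))"
```

```text
t 6.9 pos [ 0.5523 -0.0956  0.1535] yaw 81.28 Ftool [-0.1 -1.4 -8.2] Mtool [ 0.42  -0.133  0.209] w 30.3 ff 59.2 j6 1.432333394027684 tq6 0.015791516052559018
```

View pics/gap.png

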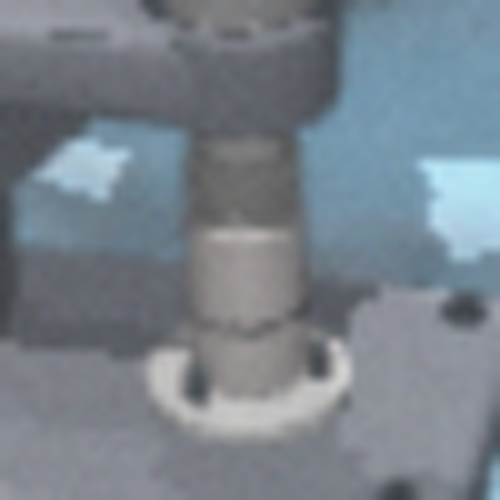

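The close-up shows the master's top edge near y=232 and the spindle foot directly above it, with only a small gap or none, so vision can't resolve the touch. I'll check the noise on the torque readings.

```bash
cat >> h.py <<'E'
def mz(n=4):
    for i in range(n):
        s=state();R=np.array(s["ee_rot"]);print(round(s["time_s"],3),"yaw",round(np.degrees(np.arctan2(R[1,0],R[0,0])),2),"Mz",np.round((R.T@s["moment"])[2],3),"tq",np.round(s["joint_torque"][[0,5]],3),"w",round(s["width"]*1e3,1))
        if i<n-1: eyes.camera("side")
E
python3 -c "
from h import *
mz(5)"
```

```text
6.95 yaw 81.31 Mz 0.153 tq [ 0.36  -0.118] w 30.3
7.0 yaw 81.32 Mz 0.156 tq [ 0.346 -0.145] w 30.2
7.05 yaw 81.33 Mz 0.18 tq [ 0.338 -0.15 ] w 29.8
7.1 yaw 81.32 Mz 0.171 tq [ 0.332 -0.151] w 30.2
7.15 yaw 81.33 Mz 0.214 tq [ 0.331 -0.15 ] w 30.1
```

>>> {"op": "drive_tool", "data": {
  "moves": [
    [[0, 0, 0], [0, 0, 1], 0.1],
    [[0, 0, 0], [0, 0, 1], 0.1]
  ]
}}

```text
time_s: 7.32
eef_pos: [0.5522, -0.0956, 0.1535]
ee_rot: [[0.185, 0.983, 0.002], [0.983, -0.185, -0.001], [-0.001, 0.002, -1.0]]
wrist_force: [-1.2, -0.6, 9.1]
width: 0.0298
finger_force: 59.2
```

```bash
python3 -c "
from h import *
mz(4)"
```

```text
7.317 yaw 79.34 Mz -0.171 tq [0.108 0.011] w 29.8
7.367 yaw 79.29 Mz -0.014 tq [0.203 0.086] w 30.2
7.417 yaw 79.35 Mz 0.046 tq [0.256 0.039] w 30.1
7.467 yaw 79.35 Mz 0.044 tq [ 0.259 -0.013] w 30.4
```

Readings taken while moving show the drag, about -0.17; once stopped they relax. I'll step 2° at a time and read at the end of each motion.

>>> {"op": "drive_tool", "data": {
  "moves": [
    [[0, 0, 0], [0, 0, 1], 0.1],
    [[0, 0, 0], [0, 0, 1], 0.1]
  ]
}}

```text
time_s: 7.63
eef_pos: [0.5521, -0.0955, 0.1535]
ee_rot: [[0.219, 0.976, 0.002], [0.976, -0.219, -0.001], [-0.001, 0.002, -1.0]]
wrist_force: [-1.5, -0.8, 7.7]
width: 0.0308
finger_force: 59.2
```

```bash
python3 -c "
from h import *
mz(1)"
```

```text
7.633 yaw 77.34 Mz -0.175 tq [0.123 0.01 ] w 30.8
```

>>> {"op": "drive_tool", "data": {
  "moves": [
    [[0, 0, 0], [0, 0, 1], 0.1],
    [[0, 0, 0], [0, 0, 1], 0.1]
  ]
}}

```text
time_s: 7.8
eef_pos: [0.5521, -0.0955, 0.1535]
ee_rot: [[0.253, 0.967, 0.001], [0.967, -0.253, -0.001], [-0.001, 0.002, -1.0]]
wrist_force: [-2.1, -0.4, 8.3]
width: 0.0301
finger_force: 59.2
```

```bash
python3 -c "
from h import *
mz(4)"
```

```text
7.8 yaw 75.34 Mz -0.216 tq [0.123 0.018] w 30.1
7.85 yaw 75.29 Mz 0.007 tq [0.214 0.085] w 30.2
7.9 yaw 75.34 Mz -0.041 tq [0.265 0.036] w 30.3
7.95 yaw 75.35 Mz -0.008 tq [ 0.265 -0.015] w 30.7
```

>>> {"op": "drive_tool", "data": {
  "moves": [
    [[0, 0, 0], [0, 0, 1], 0.1],
    [[0, 0, 0], [0, 0, 1], 0.1]
  ]
}}

```text
time_s: 8.12
eef_pos: [0.552, -0.0955, 0.1535]
ee_rot: [[0.287, 0.958, 0.001], [0.958, -0.287, -0.001], [-0.001, 0.002, -1.0]]
wrist_force: [-1.9, -0.1, 9.3]
width: 0.03
finger_force: 59.2
```

```bash
python3 -c "
from h import *
mz(3)"
```

```text
8.117 yaw 73.34 Mz -0.222 tq [0.106 0.023] w 30.0
8.167 yaw 73.29 Mz -0.082 tq [0.198 0.096] w 30.4
8.217 yaw 73.34 Mz -0.012 tq [0.251 0.048] w 30.1
```

>>> {"op": "drive_tool", "data": {
  "moves": [
    [[0, 0, 0], [0, 0, 1], 0.1],
    [[0, 0, 0], [0, 0, 1], 0.1]
  ]
}}

```text
time_s: 8.38
eef_pos: [0.552, -0.0955, 0.1535]
ee_rot: [[0.32, 0.947, 0.001], [0.947, -0.32, -0.001], [-0.001, 0.002, -1.0]]
wrist_force: [-2.4, -0.3, 9.0]
width: 0.0303
finger_force: 59.2
```

```bash
python3 -c "
from h import *
mz(3)"
```

```text
8.383 yaw 71.35 Mz -0.224 tq [0.084 0.045] w 30.3
8.433 yaw 71.3 Mz -0.042 tq [0.18  0.115] w 30.4
8.483 yaw 71.35 Mz -0.026 tq [0.233 0.067] w 30.3
```

The noise-free joint-6 torque has begun to rise, by 0.012 and then 0.019. I'll take one more 2° step.

>>> {"op": "drive_tool", "data": {
  "moves": [
    [[0, 0, 0], [0, 0, 1], 0.1],
    [[0, 0, 0], [0, 0, 1], 0.1]
  ]
}}

```text
time_s: 8.65
eef_pos: [0.5519, -0.0955, 0.1535]
ee_rot: [[0.353, 0.936, 0.001], [0.936, -0.353, -0.001], [-0.001, 0.002, -1.0]]
wrist_force: [-2.5, -0.2, 8.9]
width: 0.0303
finger_force: 59.3
```

```bash
python3 -c "
from h import *
mz(3)"
```

```text
8.65 yaw 69.35 Mz -0.264 tq [0.058 0.067] w 30.3
8.7 yaw 69.3 Mz -0.098 tq [0.155 0.137] w 30.4
8.75 yaw 69.36 Mz -0.039 tq [0.208 0.089] w 30.2
```

The rise totals about 0.06 to 0.09 N m, roughly 20 to 30 N, which is the nip wanted. I'll release the knob, drop to the ring and tighten.

>>> {"op": "drive_tool", "data": {
  "moves": [
    [[0, 0, 0], [0, 0, 0], 0.1],
    [[0, 0, 0], [0, 0, 0], 0.1],
    [[0, 0, 0], [0, 0, 0], 0.7],
    [[0, 0, 0], [0, 0, 0], 0.7],
    [[0, 0, 0], [0, 0, 0], 0.7],
    [[0, 0, 0], [0, 0, 0], 0.7],
    [[0, 0, 0], [0, 0, 0], 0.7],
    [[0, 0, 0], [0, 0, 0], 0.7]
  ],
  "squeeze": 20
}}

```text
time_s: 9.42
eef_pos: [0.5516, -0.095, 0.1517]
ee_rot: [[0.352, 0.936, -0.001], [0.936, -0.352, 0.0], [-0.0, -0.001, -1.0]]
wrist_force: [0.1, -0.2, -0.3]
width: 0.0596
finger_force: 0.0
```

```bash
python3 -c "
from h import *
rep()"
```

```text
t 9.4167 pos [ 0.5516 -0.095   0.1517] yaw 69.37 Ftool [-0.1  0.1  0.3] Mtool [-0.045 -0.017  0.039] w 59.6 ff 0.0 j6 1.6404760026820857 tq6 6.277033207879867e-05
```

>>> {"op": "drive_tool", "data": {
  "moves": [
    [[0.3, 0, 16], [0, 0, 0], 0.7],
    [[0, 0, 15], [0, 0, 0], 0.7],
    [[0, 0, 0], [0, 0, 0], 0.5],
    [[0, 0, 0], [0, 0, 0], 0.4],
    [[0, 0, 0], [0, 0, 0], 0.3],
    [[0, 0, 0], [0, 0, 0], 0.3],
    [[0, 0, 0], [0, 0, 0], 0.3],
    [[0, 0, 0], [0, 0, 0], 0.2]
  ]
}}

```text
time_s: 10.08
eef_pos: [0.5519, -0.0949, 0.1192]
ee_rot: [[0.352, 0.936, -0.001], [0.936, -0.352, 0.0], [-0.0, -0.001, -1.0]]
wrist_force: [4.7, -2.1, -14.4]
width: 0.0444
finger_force: 22.9
```

>>> {"op": "drive_tool", "data": {
  "moves": [
    [[0, 0, 0], [0, 0, 0], 0.2],
    [[0, 0, 0], [0, 0, 0], 0.2],
    [[0, 0, 0], [0, 0, 4], 0.2],
    [[0, 0, 0], [0, 0, 4], 0.2],
    [[0, 0, 0], [0, 0, 4], 0.2],
    [[0, 0, 0], [0, 0, 4], 0.2],
    [[0, 0, 0], [0, 0, 4], 0.2],
    [[0, 0, 0], [0, 0, 4], 0.2]
  ],
  "squeeze": 80
}}

```text
time_s: 10.75
eef_pos: [0.5515, -0.0947, 0.1195]
ee_rot: [[0.705, 0.71, -0.002], [0.71, -0.705, 0.0], [-0.001, -0.002, -1.0]]
wrist_force: [3.9, -0.3, -14.6]
width: 0.0427
finger_force: 83.1
```

```bash
python3 -c "
from h import *
rep();mz(1)"
```

```text
t 10.75 pos [ 0.5515 -0.0947  0.1195] yaw 45.2 Ftool [ 2.6  3.  14.6] Mtool [-1.213  0.433 -0.066] w 42.7 ff 83.1 j6 2.0629892443842293 tq6 -0.4513384122401476
10.75 yaw 45.2 Mz -0.066 tq [-0.073 -0.451] w 42.7
```

>>> {"op": "drive_tool", "data": {
  "moves": [
    [[0, 0, 0], [0, 0, 4], 0.2],
    [[0, 0, 0], [0, 0, 4], 0.2],
    [[0, 0, 0], [0, 0, 4], 0.2],
    [[0, 0, 0], [0, 0, 4], 0.2],
    [[0, 0, 0], [0, 0, 4], 0.2],
    [[0, 0, 0], [0, 0, 2], 0.2]
  ]
}}

```text
time_s: 11.25
eef_pos: [0.5513, -0.0943, 0.1195]
ee_rot: [[0.919, 0.395, -0.003], [0.395, -0.919, 0.001], [-0.002, -0.002, -1.0]]
wrist_force: [3.2, -0.2, -13.9]
width: 0.0431
finger_force: 83.2
```

```bash
python3 -c "
from h import *
rep();mz(4)"
```

```text
t 11.25 pos [ 0.5513 -0.0943  0.1195] yaw 23.24 Ftool [ 2.9  1.4 13.9] Mtool [-0.815  0.65  -0.145] w 43.1 ff 83.2 j6 2.4464442169337985 tq6 0.053235108498483896
11.25 yaw 23.24 Mz -0.145 tq [-0.497  0.053] w 43.1
11.3 yaw 23.22 Mz 0.077 tq [-0.408  0.025] w 42.8
11.35 yaw 23.38 Mz 0.089 tq [-0.479  0.105] w 43.0
11.4 yaw 23.43 Mz 0.1 tq [-0.514 -0.016] w 42.7
```

>>> {"op": "drive_tool", "data": {
  "moves": [
    [[0, 0, 0], [0, 0, 2], 0.2],
    [[0, 0, 0], [0, 0, 2], 0.2]
  ]
}}

```text
time_s: 11.57
eef_pos: [0.5512, -0.0943, 0.1196]
ee_rot: [[0.943, 0.332, -0.003], [0.332, -0.943, 0.001], [-0.002, -0.002, -1.0]]
wrist_force: [4.3, 0.3, -15.9]
width: 0.0426
finger_force: 83.1
```

```bash
python3 -c "
from h import *
mz(3)"
```

```text
11.567 yaw 19.38 Mz -0.121 tq [-0.677 -0.159] w 42.6
11.617 yaw 19.28 Mz 0.008 tq [-0.673 -0.025] w 42.5
11.667 yaw 19.43 Mz 0.079 tq [-0.754  0.093] w 42.8
```

Torque is lower than I'd expect for a tight ring. I'll compare the ring's marks across the wrist views.

```bash
python3 -c "
from h import *
wcam('w3')
f=lambda n:cv2.resize(cv2.imread(f'pics/{n}.png')[195:375,205:355],None,fx=1.75,fy=3,interpolation=2)
cv2.imwrite('pics/cmp.png',np.hstack([f(n) for n in('w1','w2','w3')]))"
```

```text
(no output)
```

View pics/cmp.png

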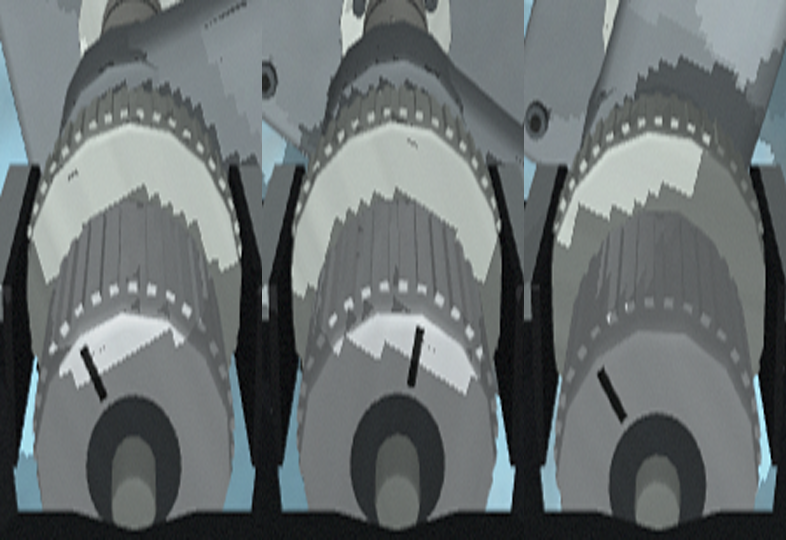

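The panels show the ring and knob with the knob's index line: outer and inner ends at (85,348)-(103,398), (419,330)-(412,385) and (601,370)-(623,420). I'll convert those to world angles.

Run:
```python
from h import *
c=eyes.camera("wrist");M=np.array(c["mount"])
for yaw,z,ox,p,q in((67.4,.1221,0,(85,348),(103,398)),(113.5,.1224,262.5,(419,330),(412,385)),(19.4,.1196,525,(601,370),(623,420))):
    a=np.radians(yaw);R=np.array([[np.cos(a),np.sin(a),0],[np.sin(a),-np.cos(a),0],[0,0,-1]])
    c["eye"]=np.array([.552,-.095,z])+R@M[:3,3];c["rotation"]=R@M[:3,:3]
    P,Q=[plane(c,205+(u-ox)/1.75,195+v/3,.178)[:2] for u,v in(p,q)]
    d=P-Q;o=P-np.array([.552,-.095]);print(P,Q,np.degrees(np.arctan2(d[1],d[0])),np.degrees(np.arctan2(o[1],o[0])))
mz(4)
```

```text
[ 0.55073204 -0.08016371] [ 0.55127168 -0.08593408] 95.34275397198378 94.8848390377677
[ 0.5498836  -0.07972364] [ 0.55116745 -0.08527985] 103.01076129315278 97.88758980321927
[ 0.56116135 -0.08323218] [ 0.55749258 -0.08796565] 52.22184623010818 52.0989458460588
11.767 yaw 19.45 Mz 0.004 tq [-0.868 -0.029] w 43.0
11.817 yaw 19.45 Mz -0.0 tq [-0.908 -0.007] w 42.6
11.867 yaw 19.45 Mz 0.003 tq [-0.913 -0.001] w 42.7
11.917 yaw 19.45 Mz 0.035 tq [-0.915 -0.001] w 42.7
```

The knob turned about 46°, as commanded. Now I check whether the ring follows the grip: the ring teeth should stay put in the wrist image during a 3° turn.

```bash
python3 -c "
from h import *
wcam('s0')"
```

>>> {"op": "drive_tool", "data": {
  "moves": [
    [[0, 0, 0], [0, 0, 1], 0.2],
    [[0, 0, 0], [0, 0, 1], 0.2],
    [[0, 0, 0], [0, 0, 1], 0.2]
  ]
}}

```text
time_s: 12.22
eef_pos: [0.5512, -0.0943, 0.1196]
ee_rot: [[0.959, 0.283, -0.003], [0.283, -0.959, 0.001], [-0.002, -0.002, -1.0]]
wrist_force: [5.4, 0.8, -19.8]
width: 0.0424
finger_force: 83.6
```

Run:
```python
from h import *
mz(3);wcam('s1');rep()
a,b=[cv2.imread(f'pics/{n}.png',0) for n in('s0','s1')]
def fl(n,r):
    m=np.zeros_like(a);m[r[0]:r[1],r[2]:r[3]]=255
    p=cv2.goodFeaturesToTrack(a,25,.05,3,mask=m)
    q,st,e=cv2.calcOpticalFlowPyrLK(a,b,p,None,winSize=(9,9))
    d=(q-p)[st.ravel()==1];print(n,len(d),np.round(np.median(d.reshape(-1,2),0),2),np.round(np.percentile(d.reshape(-1,2),[25,75],axis=0),2).tolist())
fl('ring',(228,250,250,320));fl('knobrim',(290,312,245,320));fl('knobtop mark',(312,345,235,270));fl('base',(150,215,200,260))
```

```text
12.217 yaw 16.43 Mz -0.171 tq [-0.964 -0.003] w 42.4
12.267 yaw 16.37 Mz 0.033 tq [-0.925 -0.029] w 42.6
12.317 yaw 16.42 Mz 0.067 tq [-0.947 -0.002] w 43.2
t 12.3667 pos [ 0.5512 -0.0942  0.1196] yaw 16.44 Ftool [ 5.   0.4 19.9] Mtool [-0.597  1.053  0.09 ] w 42.5 ff 83.6 j6 2.5650403710987795 tq6 -0.04494538530707359
ring 19 [-0.11  0.04] [[-0.22, 0.03], [-0.02, 0.08]]
knobrim 14 [-2.99  0.03] [[-3.22, -0.74], [-2.56, 0.83]]
knobtop mark 4 [-2.1   1.61] [[-2.13, 1.42], [-1.93, 1.76]]
base 17 [-0.95  2.31] [[-1.88, 0.64], [0.84, 3.4]]
```

The ring follows the grip without slipping, so I keep turning in small steps until the torque clearly rises.

>>> {"op": "drive_tool", "data": {
  "moves": [
    [[0, 0, 0], [0, 0, 1], 0.2],
    [[0, 0, 0], [0, 0, 1], 0.2],
    [[0, 0, 0], [0, 0, 1], 0.2],
    [[0, 0, 0], [0, 0, 1], 0.2]
  ]
}}

```text
time_s: 12.7
eef_pos: [0.5512, -0.0942, 0.1196]
ee_rot: [[0.977, 0.215, -0.002], [0.215, -0.977, 0.002], [-0.002, -0.002, -1.0]]
wrist_force: [5.2, -0.0, -19.3]
width: 0.0424
finger_force: 83.6
```

```bash
python3 -c "
from h import *
mz(2)"
```

```text
12.7 yaw 12.43 Mz -0.1 tq [-1.113e+00 -1.000e-03] w 42.4
12.75 yaw 12.37 Mz 0.099 tq [-0.975 -0.016] w 42.5
```

>>> {"op": "drive_tool", "data": {
  "moves": [
    [[0, 0, 0], [0, 0, 1], 0.2],
    [[0, 0, 0], [0, 0, 1], 0.2],
    [[0, 0, 0], [0, 0, 1], 0.2],
    [[0, 0, 0], [0, 0, 1], 0.2]
  ]
}}

```text
time_s: 13.08
eef_pos: [0.5514, -0.0941, 0.1227]
ee_rot: [[0.989, 0.145, -0.001], [0.145, -0.989, 0.001], [-0.001, -0.001, -1.0]]
wrist_force: [-1.3, 3.6, -1.2]
width: 0.0426
finger_force: 81.2
```

```bash
python3 -c "
from h import *
mz(2);rep()"
```

```text
13.083 yaw 8.32 Mz -1.294 tq [-1.235 -0.079] w 42.6
13.133 yaw 8.26 Mz 0.351 tq [-2.893  0.129] w 42.3
t 13.1333 pos [ 0.5534 -0.0938  0.1237] yaw 8.26 Ftool [ 2.7 -3.4 10.9] Mtool [0.637 0.566 0.351] w 42.3 ff 83.9 j6 2.7080608641488566 tq6 0.12859391514211893
```

The torque jumped to -1.29 and the grip shifted up 4 mm, so the ring either reached its end or slipped. I'll look at it.

Run:
```python
from h import *
wcam('w4');c=eyes.camera('side')['pixels']
f=lambda i:cv2.resize(i,(262,540),interpolation=2)
cv2.imwrite('pics/cmp2.png',np.hstack([f(cv2.imread(f'pics/{n}.png')[195:375,205:355]) for n in('s1','w4')]+[f(c[175:280,240:291])]));mz(2);rep()
```

```text
13.233 yaw 8.32 Mz 0.032 tq [-2.472 -0.059] w 42.6
13.283 yaw 8.32 Mz 0.064 tq [-2.45  -0.065] w 42.1
t 13.2833 pos [ 0.5536 -0.0938  0.1237] yaw 8.32 Ftool [ 4.4 -2.6  9. ] Mtool [0.458 0.964 0.064] w 42.1 ff 83.7 j6 2.707094341684862 tq6 -0.06531352875754237
```

View pics/cmp2.png

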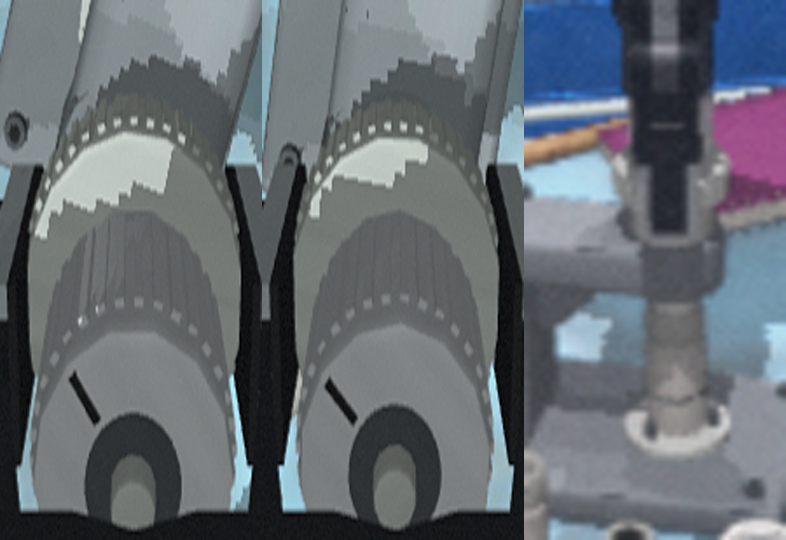

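The wrist view shows the ring still between the pads and the knob's mark unmoved. In the side view the master stands upright in the nest with the foot on it. I'll release, turn back and regrip to test the ring's tightness.

>>> {"op": "drive_tool", "data": {
  "moves": [
    [[0, 0, 0], [0, 0, 0], 0.7],
    [[0, 0, 0], [0, 0, 0], 0.7],
    [[0, 0, 0], [0, 0, 0], 0.7],
    [[0, 0, 0], [0, 0, 0], 0.7],
    [[0, 0, 0], [0, 0, 0], 0.7],
    [[0, 0, 0], [0, 0, 0], 0.7],
    [[0, 0, 0], [0, 0, 0], 0.7]
  ],
  "squeeze": 20
}}

```text
time_s: 13.87
eef_pos: [0.552, -0.095, 0.1217]
ee_rot: [[0.989, 0.145, 0.0], [0.145, -0.989, -0.0], [0.0, 0.0, -1.0]]
wrist_force: [-0.4, 0.7, 0.3]
width: 0.06
finger_force: 0.0
```

```bash
python3 -c "
from h import *
rep();to(.5522,-.0953,.1207)"
```

```text
t 13.8667 pos [ 0.552  -0.095   0.1217] yaw 8.35 Ftool [-0.3 -0.7 -0.3] Mtool [ 0.034 -0.028 -0.007] w 60.0 ff 0.0 j6 2.705750368214671 tq6 0.0006485432095360011
shift mm [0.1 0.3 1. ]
```

>>> {"op": "drive_tool", "data": {
  "moves": [
    [[0, 0, 0], [0, 0, -7], 0.7],
    [[0, 0, 0], [0, 0, -7], 0.7],
    [[0, 0, 0], [0, 0, -7], 0.7],
    [[0, 0, 0], [0, 0, -7], 0.7],
    [[0, 0, 0], [0, 0, -7], 0.7],
    [[0, 0, 0], [0, 0, -7], 0.7],
    [[0, 0, 0], [0, 0, -7], 0.6],
    [[0, 0, 0], [0, 0, -7], 0.5],
    [[0, 0, 0], [0, 0, 0], 0.4]
  ]
}}

```text
time_s: 14.62
eef_pos: [0.552, -0.0949, 0.1213]
ee_rot: [[0.43, 0.903, 0.0], [0.903, -0.43, -0.0], [-0.0, 0.0, -1.0]]
wrist_force: [0.1, -1.2, -0.1]
width: 0.0439
finger_force: 21.1
```

>>> {"op": "drive_tool", "data": {
  "moves": [
    [[0, 0, 0], [0, 0, 0], 0.3],
    [[0, 0, 0], [0, 0, 0], 0.3],
    [[0, 0, 0], [0, 0, 0], 0.3],
    [[0, 0, 0], [0, 0, 0], 0.2],
    [[0, 0, 0], [0, 0, 0], 0.2]
  ]
}}

```text
time_s: 15.03
eef_pos: [0.552, -0.0949, 0.1213]
ee_rot: [[0.433, 0.901, 0.0], [0.901, -0.433, -0.0], [-0.0, 0.0, -1.0]]
wrist_force: [1.3, -1.2, -0.9]
width: 0.0438
finger_force: 21.1
```

>>> {"op": "drive_tool", "data": {
  "moves": [
    [[0, 0, 0], [0, 0, 0], 0.2],
    [[0, 0, 0], [0, 0, 0], 0.2],
    [[0, 0, 0], [0, 0, 0], 0.2]
  ],
  "squeeze": 80
}}

```text
time_s: 15.28
eef_pos: [0.5521, -0.0949, 0.1216]
ee_rot: [[0.433, 0.901, 0.0], [0.901, -0.433, -0.0], [0.0, 0.0, -1.0]]
wrist_force: [0.2, -0.4, 2.3]
width: 0.0425
finger_force: 80.8
```

```bash
python3 -c "
from h import *
rep();wcam('t0')"
```

```text
t 15.2833 pos [ 0.5521 -0.0949  0.1216] yaw 64.34 Ftool [-0.3  0.3 -2.3] Mtool [ 0.048 -0.064  0.083] w 42.5 ff 80.8 j6 1.7286930199797317 tq6 -0.06980429403483868
```

>>> {"op": "drive_tool", "data": {
  "moves": [
    [[0, 0, 0], [0, 0, 1], 0.2],
    [[0, 0, 0], [0, 0, 1], 0.2]
  ]
}}

```text
time_s: 15.5
eef_pos: [0.552, -0.0949, 0.1216]
ee_rot: [[0.465, 0.885, 0.0], [0.885, -0.465, -0.0], [-0.0, 0.0, -1.0]]
wrist_force: [0.4, -0.3, 2.5]
width: 0.0428
finger_force: 81.2
```

```bash
cat > fl.py <<'E'
from h import *
import sys
mz(3);wcam(sys.argv[2]);rep()
a,b=[cv2.imread(f'pics/{n}.png',0) for n in sys.argv[1:3]]
def fl(n,r):
    m=np.zeros_like(a);m[r[0]:r[1],r[2]:r[3]]=255
    p=cv2.goodFeaturesToTrack(a,25,.05,3,mask=m)
    q,st,e=cv2.calcOpticalFlowPyrLK(a,b,p,None,winSize=(9,9))
    d=(q-p)[st.ravel()==1];print(n,len(d),np.round(np.median(d.reshape(-1,2),0),2),np.round(np.percentile(d.reshape(-1,2),[25,75],axis=0),2).tolist())
fl('ring',(228,250,250,320));fl('knobrim',(290,312,245,320))
E
python3 fl.py t0 t1
```

```text
15.5 yaw 62.29 Mz -0.135 tq [ 0.121 -0.018] w 42.8
15.55 yaw 62.24 Mz 0.049 tq [ 0.331 -0.04 ] w 42.3
15.6 yaw 62.31 Mz 0.026 tq [0.315 0.031] w 42.3
t 15.65 pos [ 0.552  -0.0949  0.1217] yaw 62.34 Ftool [-0.7 -0.7 -2.5] Mtool [ 0.129 -0.053  0.034] w 42.4 ff 81.2 j6 1.7636082576619312 tq6 -0.01581419608555734
ring 20 [-0.11 -0.07] [[-0.22, -0.1], [-0.04, 0.01]]
knobrim 21 [-2.01  0.13] [[-2.11, -0.36], [-1.92, 0.58]]
```

The ring still turns with the grip. I keep turning clockwise in small steps until it stops, watching torque and ring flow.

>>> {"op": "drive_tool", "data": {
  "moves": [
    [[0, 0, 0], [0, 0, 2], 0.2],
    [[0, 0, 0], [0, 0, 2], 0.2]
  ]
}}

```text
time_s: 15.82
eef_pos: [0.5529, -0.0934, 0.1216]
ee_rot: [[0.524, 0.852, 0.002], [0.852, -0.524, 0.003], [0.004, 0.0, -1.0]]
wrist_force: [0.7, 2.1, 1.4]
width: 0.0427
finger_force: 81.3
```

```bash
python3 fl.py t1 t2
```

```text
15.817 yaw 58.41 Mz -0.276 tq [-2.15  -0.221] w 42.7
15.867 yaw 58.27 Mz 0.098 tq [-2.107 -0.081] w 42.4
15.917 yaw 58.41 Mz 0.074 tq [-2.45   0.084] w 42.9
t 15.9667 pos [ 0.5529 -0.0933  0.1216] yaw 58.45 Ftool [ 5.3 -0.4 -1.9] Mtool [-0.032  1.119  0.047] w 42.7 ff 81.3 j6 1.8325223102308368 tq6 -0.016998552018776536
ring 15 [-5.03  4.66] [[-5.29, 3.52], [-0.71, 6.06]]
knobrim 17 [-4.05  4.14] [[-4.73, 2.71], [-3.42, 4.78]]
```

>>> {"op": "drive_tool", "data": {
  "moves": [
    [[0, 0, 0], [0, 0, 2], 0.2],
    [[0, 0, 0], [0, 0, 2], 0.2]
  ]
}}

```text
time_s: 16.13
eef_pos: [0.5519, -0.0948, 0.1216]
ee_rot: [[0.58, 0.814, -0.0], [0.814, -0.58, -0.001], [-0.001, 0.0, -1.0]]
wrist_force: [-0.2, 0.7, 2.7]
width: 0.0423
finger_force: 81.4
```

```bash
python3 fl.py t2 t3
```

```text
16.133 yaw 54.52 Mz -0.136 tq [-1.131  0.285] w 42.3
16.183 yaw 54.3 Mz 0.059 tq [-0.406 -0.118] w 42.3
16.233 yaw 54.4 Mz 0.004 tq [-0.64   0.071] w 42.5
t 16.2833 pos [ 0.5519 -0.0948  0.1215] yaw 54.42 Ftool [ 1.3 -1.4 -3.3] Mtool [0.106 0.262 0.051] w 42.9 ff 81.6 j6 1.9019441635602552 tq6 -0.00963006285019219
ring 21 [ 3.23 -4.5 ] [[-2.7, -5.7], [3.78, -3.74]]
knobrim 25 [-3.55 -4.35] [[-3.89, -5.34], [-3.2, -3.71]]
```

>>> {"op": "drive_tool", "data": {
  "moves": [
    [[0, 0, 0], [0, 0, 2], 0.2],
    [[0, 0, 0], [0, 0, 2], 0.2]
  ]
}}

```text
time_s: 16.45
eef_pos: [0.5518, -0.0948, 0.1215]
ee_rot: [[0.635, 0.773, -0.0], [0.773, -0.635, -0.0], [-0.001, -0.0, -1.0]]
wrist_force: [0.1, 1.3, 2.5]
width: 0.0427
finger_force: 81.5
```

```bash
python3 fl.py t3 t4
```

```text
16.45 yaw 50.59 Mz 1.501 tq [-0.563  0.033] w 42.7
16.5 yaw 50.3 Mz -0.032 tq [1.628 0.078] w 42.7
16.55 yaw 50.34 Mz 0.034 tq [1.974 0.011] w 42.4
t 16.6 pos [ 0.5505 -0.0963  0.1214] yaw 50.35 Ftool [-4.7 -1.5 -5. ] Mtool [ 0.223 -0.91   0.088] w 42.6 ff 82.0 j6 1.9719298348088647 tq6 -0.04173281486146152
ring 15 [-3.58 -5.27] [[-3.74, -6.08], [-3.33, -4.05]]
knobrim 17 [-3.62 -4.37] [[-4.12, -5.15], [-3.5, -3.67]]
```

The grip now slides round the ring: the ring flow matches the fixed knob's and the tool cogs sideways. So the ring is at its hard end and tight. I'll release and retreat straight up.

>>> {"op": "drive_tool", "data": {
  "moves": [
    [[0, 0, 0], [0, 0, 0], 0.8],
    [[0, 0, 0], [0, 0, 0], 0.8],
    [[0, 0, 0], [0, 0, 0], 0.8],
    [[0, 0, 0], [0, 0, 0], 0.8],
    [[0, 0, 0], [0, 0, 0], 0.8],
    [[0, 0, 0], [0, 0, 0], 0.8],
    [[0, 0, -20], [0, 0, 0], 0.8],
    [[0, 0, -25], [0, 0, 0], 0.8],
    [[0, 0, -35], [0, 0, 0], 0.8],
    [[0, 0, -35], [0, 0, 0], 0.8]
  ],
  "squeeze": 20
}}

```text
time_s: 17.43
eef_pos: [0.5511, -0.0945, 0.2364]
ee_rot: [[0.638, 0.77, -0.002], [0.77, -0.638, 0.001], [-0.001, -0.002, -1.0]]
wrist_force: [0.3, 0.2, 0.5]
width: 0.0684
finger_force: 0.0
```

>>> {"op": "drive_tool", "data": {
  "moves": [
    [[0, 0, -35], [0, 0, 0], 1],
    [[0, 0, 0], [0, 0, 0], 1],
    [[0, 0, 0], [0, 0, 0], 1]
  ]
}}

```text
time_s: 17.68
eef_pos: [0.5536, -0.0952, 0.2749]
ee_rot: [[0.638, 0.77, 0.007], [0.77, -0.638, -0.002], [0.003, 0.007, -1.0]]
wrist_force: [0.4, 0.5, -0.3]
width: 0.0853
finger_force: 0.0
```

Run:
```python
from h import *
rep();c=wcam('w5')
d=eyes.camera('side')['pixels'][180:280,215:305]
f=lambda i:cv2.resize(i,(396,550),interpolation=2)
cv2.imwrite('pics/end.png',np.hstack([f(c["pixels"][150:250,245:317]),f(d)]))
```

```text
t 17.6833 pos [ 0.5536 -0.0952  0.2749] yaw 50.38 Ftool [ 0.7 -0.   0.3] Mtool [-0.013  0.021 -0.055] w 85.3 ff 0.0 j6 1.9725577866664306 tq6 -6.884331696710433e-05
```

View pics/end.png

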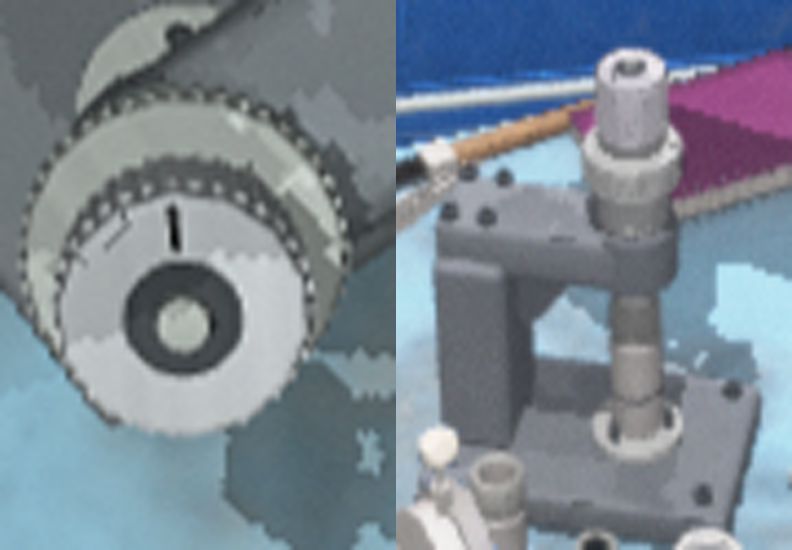

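The final views show the master upright in the nest with the foot on it, the knob mark at (172,228) and nothing disturbed. As a last check that the knob is held, I'll try a light 20 N grip with a 2° anticlockwise nudge.

```bash
python3 -c "
from h import *
eyes.camera('side');rep();to(.5521,-.0951,.153)"
```

```text
t 17.8333 pos [ 0.5514 -0.0946  0.2696] yaw 50.38 Ftool [-0.1  0.5  0.4] Mtool [0.004 0.002 0.005] w 85.4 ff 0.0 j6 1.972550097442208 tq6 -0.00021932885374553734
shift mm [  0.2   1.1 116.6]
```

>>> {"op": "drive_tool", "data": {
  "moves": [
    [[0.2, 1, 30], [0, 0, 0], 0.8],
    [[0, 0, 30], [0, 0, 0], 0.7],
    [[0, 0, 30], [0, 0, 0], 0.6],
    [[0, 0, 20], [0, 0, 0], 0.5],
    [[0, 0, 6], [0, 0, 0], 0.4],
    [[0, 0, 0], [0, 0, 0], 0.3],
    [[0, 0, 0], [0, 0, 0], 0.2],
    [[0, 0, 0], [0, 0, 0], 0.2],
    [[0, 0, 0], [0, 0, 0], 0.2],
    [[0, 0, 0], [0, 0, 0], 0.2]
  ],
  "squeeze": 20
}}

```text
time_s: 18.67
eef_pos: [0.5508, -0.0956, 0.1495]
ee_rot: [[0.638, 0.77, -0.008], [0.77, -0.638, 0.001], [-0.005, -0.007, -1.0]]
wrist_force: [2.8, -2.6, -19.6]
width: 0.0312
finger_force: 23.3
```

```bash
python3 -c "
from h import *
eyes.camera('side');rep();wcam('k0')"
```

```text
t 18.7167 pos [ 0.5508 -0.0956  0.1495] yaw 50.34 Ftool [-0.   5.1 19.5] Mtool [-1.287  0.009  0.048] w 31.2 ff 23.3 j6 1.9722338215798165 tq6 -0.0030425300064962357
```

>>> {"op": "drive_tool", "data": {
  "moves": [
    [[0, 0, 0], [0, 0, -1], 0.2],
    [[0, 0, 0], [0, 0, -1], 0.2]
  ]
}}

```text
time_s: 18.93
eef_pos: [0.5508, -0.0956, 0.1495]
ee_rot: [[0.611, 0.792, -0.008], [0.792, -0.611, 0.001], [-0.004, -0.007, -1.0]]
wrist_force: [4.4, -3.5, -19.5]
width: 0.0313
finger_force: 23.4
```

```bash
sed -i "s/^fl('ring.*/fl('arm',(120,225,200,330));fl('knobrim',(250,300,245,320));fl('all knob',(250,350,240,325))/" fl.py; python3 fl.py k0 k1
```

```text
18.933 yaw 52.35 Mz 0.152 tq [ 1.459 -0.034] w 31.3
18.983 yaw 52.4 Mz 0.103 tq [ 1.429 -0.13 ] w 30.7
19.033 yaw 52.34 Mz 0.024 tq [ 1.375 -0.087] w 31.3
t 19.0833 pos [ 0.5509 -0.0956  0.1495] yaw 52.33 Ftool [-0.3  5.2 19.3] Mtool [-1.203 -0.005  0.019] w 31.1 ff 23.4 j6 1.9373516736706433 tq6 -0.03367862314917147
arm 25 [1.48 0.38] [[0.83, -0.07], [1.78, 0.97]]
knobrim 25 [0.22 0.24] [[0.1, 0.18], [0.24, 1.08]]
all knob 25 [0.21 0.22] [[0.15, 0.18], [0.24, 0.6]]
```

The knob appears to follow the gripper, so I'll measure its index mark properly. I rectify the knob top with the calibration and read the mark's world angle in every saved wrist view.

```bash
cat > mark.py <<'E'
from h import *
c=eyes.camera("wrist");M=np.array(c["mount"]);K=np.array(c["mtx"])
def ang(n,yaw,pos):
    g=cv2.imread(f'pics/{n}.png',0).astype(np.float32);a=np.radians(yaw)
    R=np.array([[np.cos(a),np.sin(a),0],[np.sin(a),-np.cos(a),0],[0,0,-1]])
    Rc=R@M[:3,:3];e=np.array(pos)+R@M[:3,3]
    th=np.radians(np.arange(0,360,.5));r=np.arange(.0095,.0136,.0005)
    P=np.array([.5520,-.0950,.178])+np.stack([np.outer(r,np.cos(th)),np.outer(r,np.sin(th)),0*np.outer(r,th)],-1)
    p=(P-e)@Rc;u=K[0,2]+K[0,0]*p[...,0]/-p[...,2];v=K[1,2]+K[1,1]*-p[...,1]/-p[...,2]
    s=cv2.remap(g,u.astype(np.float32),v.astype(np.float32),1)
    prof=np.median(s,0);w=np.arange(-90,90)
    loc=prof-np.array([np.median(np.roll(prof,40-i)[:81]) for i in range(len(prof))])
    vis=(v.max(0)<372);loc[~vis]=0;k=np.argmin(loc);j=(k+np.arange(-8,9))%720;ww=np.clip(-loc[j],0,None)
    print(n,"world mark deg",round(float((k+ (ww*np.arange(-8,9)).sum()/ww.sum())/2),2),"depth",loc[k].round(0))
for a in (("w0",67.7,(.5496,-.0972,.2699)),("w1",67.37,(.5521,-.0951,.1221)),("w2",113.47,(.5531,-.0951,.1224)),("w3",19.4,(.5512,-.0943,.1196)),("s1",16.4,(.5512,-.0942,.1196)),("w4",8.3,(.5536,-.0938,.1237)),("t0",64.34,(.5521,-.0949,.1216)),("t1",62.34,(.552,-.0949,.1217)),("t2",58.45,(.5529,-.0933,.1216)),("t3",54.4,(.5519,-.0948,.1215)),("t4",50.35,(.5505,-.0963,.1214)),("w5",50.38,(.552,-.0947,.271)),("k0",50.34,(.5508,-.0956,.1495)),("k1",52.33,(.5509,-.0956,.1495))):ang(*a)
E
python3 mark.py
```

```text
w0 world mark deg 93.54 depth -127.0
w1 world mark deg 95.75 depth -108.0
w2 world mark deg 91.09 depth -100.0
w3 world mark deg 58.18 depth -105.0
s1 world mark deg 58.14 depth -105.0
w4 world mark deg 56.93 depth -106.0
t0 world mark deg 53.22 depth -105.0
t1 world mark deg 53.7 depth -107.0
t2 world mark deg 53.88 depth -103.0
t3 world mark deg 54.11 depth -106.0
t4 world mark deg 55.07 depth -107.0
w5 world mark deg 64.09 depth -126.0
k0 world mark deg 55.25 depth -174.0
k1 world mark deg 56.92 depth -174.0
```

The mark moved 1.7° with the nudge, so the joint creeps under slow, sustained torque. The clockwise hard stop, reached twice and matching the angle I loosened, still says the ring is at its tight end. I'll restore the knob by the same angle and check the mark.

>>> {"op": "drive_tool", "data": {
  "moves": [
    [[0, 0, 0], [0, 0, 1], 0.2],
    [[0, 0, 0], [0, 0, 1], 0.2]
  ]
}}

```text
time_s: 19.3
eef_pos: [0.5508, -0.0956, 0.1494]
ee_rot: [[0.638, 0.77, -0.008], [0.77, -0.638, 0.001], [-0.005, -0.007, -1.0]]
wrist_force: [4.2, -3.4, -19.0]
width: 0.0313
finger_force: 23.4
```

```bash
python3 fl.py k1 k2; sed -i '/^for a in/d' mark.py
cat >> mark.py <<'E'
if __name__=="__main__":
    ang("k0",50.34,(.5508,-.0956,.1495));ang("k1",52.33,(.5509,-.0956,.1495));ang("k2",50.34,(.5508,-.0956,.1495))
E
python3 mark.py
```

```text
19.3 yaw 50.33 Mz -0.232 tq [1.333 0.072] w 31.3
19.35 yaw 50.29 Mz -0.069 tq [1.363 0.168] w 31.0
19.4 yaw 50.34 Mz -0.051 tq [1.42  0.125] w 31.7
t 19.45 pos [ 0.5508 -0.0956  0.1495] yaw 50.35 Ftool [ 0.5  5.5 19.1] Mtool [-1.153 -0.046 -0.097] w 31.0 ff 23.4 j6 1.9720552278622783 tq6 0.07133786799386144
arm 25 [-1.42 -0.37] [[-1.77, -0.9], [-0.81, 0.22]]
knobrim 25 [-0.3  -0.23] [[-0.39, -0.42], [-0.25, -0.15]]
all knob 25 [-0.27 -0.19] [[-0.33, -0.27], [-0.2, -0.08]]
k0 world mark deg 55.22 depth -174.0
k1 world mark deg 56.77 depth -174.0
k2 world mark deg 55.48 depth -174.0
```

>>> {"op": "drive_tool", "data": {
  "moves": [
    [[0, 0, 0], [0, 0, 0], 0.7],
    [[0, 0, 0], [0, 0, 0], 0.7],
    [[0, 0, 0], [0, 0, 0], 0.7],
    [[0, 0, 0], [0, 0, 0], 0.7],
    [[0, 0, 0], [0, 0, 0], 0.7],
    [[0, 0, 0], [0, 0, 0], 0.7],
    [[0, 0, 16], [0, 0, 0], 0.7],
    [[0, 0, 15], [0, 0, 0], 0.7],
    [[0, 0, 0], [0, 0, 0], 0.5],
    [[0, 0, 0], [0, 0, 0], 0.4]
  ]
}}

```text
time_s: 20.33
eef_pos: [0.5515, -0.095, 0.1225]
ee_rot: [[0.638, 0.77, -0.004], [0.77, -0.638, 0.001], [-0.002, -0.003, -1.0]]
wrist_force: [0.5, -1.1, -9.3]
width: 0.0443
finger_force: 23.5
```

>>> {"op": "drive_tool", "data": {
  "moves": [
    [[0, 0, 0], [0, 0, 0], 0.3],
    [[0, 0, 0], [0, 0, 0], 0.3],
    [[0, 0, 0], [0, 0, 0], 0.2],
    [[0, 0, 0], [0, 0, 0], 0.2],
    [[0, 0, 0], [0, 0, 0], 0.2],
    [[0, 0, 0], [0, 0, 0], 0.2]
  ],
  "squeeze": 70
}}

```text
time_s: 20.83
eef_pos: [0.5515, -0.095, 0.1229]
ee_rot: [[0.638, 0.77, -0.004], [0.77, -0.638, 0.001], [-0.002, -0.003, -1.0]]
wrist_force: [-2.2, -0.7, -14.6]
width: 0.0423
finger_force: 72.7
```

```bash
sed -i "s/^fl('arm.*/fl('ring',(228,250,250,320));fl('knobrim',(290,312,245,320))/" fl.py;python3 -c "
from h import *
rep();wcam('r0')"
```

```text
t 20.8333 pos [ 0.5515 -0.095   0.1229] yaw 50.37 Ftool [-1.9 -1.2 14.6] Mtool [ 0.376 -0.331 -0.093] w 42.3 ff 72.7 j6 1.9722447156021738 tq6 0.004056810576003045
```

>>> {"op": "drive_tool", "data": {
  "moves": [
    [[0, 0, 0], [0, 0, -3], 0.2]
  ]
}}

```text
time_s: 20.97
eef_pos: [0.5516, -0.095, 0.1229]
ee_rot: [[0.596, 0.803, -0.003], [0.803, -0.596, 0.001], [-0.001, -0.003, -1.0]]
wrist_force: [-1.7, 0.0, -14.8]
width: 0.0429
finger_force: 72.8
```

```bash
python3 fl.py r0 r1
```

```text
20.967 yaw 53.39 Mz 0.1 tq [0.407 0.591] w 42.9
21.017 yaw 53.61 Mz -0.126 tq [0.384 0.113] w 42.8
21.067 yaw 53.39 Mz -0.115 tq [ 0.354 -0.118] w 42.7
t 21.1167 pos [ 0.5516 -0.095   0.1229] yaw 53.32 Ftool [-0.8 -1.5 15.8] Mtool [ 0.524 -0.339 -0.084] w 42.9 ff 73.0 j6 1.9206988580615794 tq6 0.032055219635367393
ring 18 [-0.03 -0.04] [[-0.09, -0.08], [0.01, -0.01]]
knobrim 16 [ 2.74 -0.63] [[2.63, -1.26], [2.99, 0.36]]
```

>>> {"op": "drive_tool", "data": {
  "moves": [
    [[0, 0, 0], [0, 0, 3], 0.2]
  ]
}}

```text
time_s: 21.2
eef_pos: [0.5515, -0.095, 0.1229]
ee_rot: [[0.639, 0.769, -0.004], [0.769, -0.639, 0.001], [-0.002, -0.003, -1.0]]
wrist_force: [-2.2, -0.5, -16.0]
width: 0.0426
finger_force: 73.0
```

```bash
python3 fl.py r1 r2
```

```text
21.2 yaw 50.28 Mz -0.102 tq [ 0.35  -0.563] w 42.6
21.25 yaw 50.07 Mz 0.065 tq [ 0.377 -0.08 ] w 42.5
21.3 yaw 50.3 Mz 0.047 tq [0.437 0.16 ] w 43.0
t 21.35 pos [ 0.5516 -0.095   0.1229] yaw 50.37 Ftool [-1.  -1.9 17.4] Mtool [ 0.595 -0.445  0.053] w 42.7 ff 73.2 j6 1.9722001490039602 tq6 0.011080443800892681
ring 15 [0.06 0.  ] [[0.01, -0.05], [0.11, 0.07]]
knobrim 20 [-2.85  0.55] [[-3.11, -0.37], [-2.58, 1.25]]
```

Fast turns show the ring friction is only 0.10 N m, which is the free region, so it isn't tight. I need to find where it goes. I turn clockwise in single 3° rows, checking that the ring follows at each one.

>>> {"op": "drive_tool", "data": {
  "moves": [
    [[0, 0, 0], [0, 0, 3], 0.2]
  ]
}}

```text
time_s: 21.43
eef_pos: [0.552, -0.0944, 0.123]
ee_rot: [[0.675, 0.737, -0.002], [0.737, -0.675, 0.002], [0.0, -0.003, -1.0]]
wrist_force: [5.6, 9.5, -18.4]
width: 0.0428
finger_force: 73.3
```

```bash
python3 fl.py r2 r3
```

```text
21.433 yaw 47.52 Mz 1.359 tq [-2.096 -0.37 ] w 42.8
21.483 yaw 47.26 Mz 0.121 tq [-1.092 -0.113] w 42.9
21.533 yaw 47.42 Mz 0.085 tq [-1.54   0.054] w 43.3
t 21.5833 pos [ 0.5525 -0.0937  0.123 ] yaw 47.46 Ftool [ 4.2 -2.3 19.2] Mtool [1.024 0.631 0.137] w 42.5 ff 73.7 j6 2.023756978356167 tq6 -0.06367574678733945
ring 17 [-4.12  3.61] [[-4.18, 2.58], [-3.84, 4.94]]
knobrim 16 [-2.28  4.77] [[-5.16, 3.36], [-1.43, 5.19]]
```

>>> {"op": "drive_tool", "data": {
  "moves": [
    [[0, 0, 0], [0, 0, 3], 0.2]
  ]
}}

```text
time_s: 21.67
eef_pos: [0.5525, -0.0938, 0.123]
ee_rot: [[0.713, 0.701, -0.001], [0.701, -0.713, 0.003], [0.001, -0.003, -1.0]]
wrist_force: [0.2, 2.2, -20.1]
width: 0.0428
finger_force: 73.6
```

```bash
python3 fl.py r3 r4
```

```text
21.667 yaw 44.51 Mz -1.713 tq [-2.469  0.388] w 42.8
21.717 yaw 44.49 Mz -1.155 tq [-3.038  1.503] w 42.5
21.767 yaw 44.65 Mz -0.893 tq [-2.932  1.117] w 42.6
t 21.8167 pos [ 0.5525 -0.0938  0.1231] yaw 44.64 Ftool [ 2.9 -1.3 21.4] Mtool [ 1.08   0.781 -0.97 ] w 42.5 ff 73.7 j6 2.0731844331725617 tq6 1.0064118728041649
ring 18 [-0.89 -0.1 ] [[-0.92, -0.5], [-0.83, -0.01]]
knobrim 13 [-2.78  0.25] [[-2.88, -0.06], [-2.47, 1.06]]
```

>>> {"op": "drive_tool", "data": {
  "moves": [
    [[0, 0, 0], [0, 0, 3], 0.2]
  ]
}}

```text
time_s: 21.9
eef_pos: [0.5517, -0.095, 0.1235]
ee_rot: [[0.749, 0.662, -0.003], [0.662, -0.749, -0.0], [-0.003, -0.002, -1.0]]
wrist_force: [-4.0, 5.3, -20.1]
width: 0.0426
finger_force: 73.9
```

```bash
python3 fl.py r4 r5
```

```text
21.9 yaw 41.48 Mz -0.526 tq [-2.275 -0.473] w 42.6
21.95 yaw 41.31 Mz -0.457 tq [-2.923  0.769] w 42.5
22.0 yaw 41.46 Mz -0.345 tq [-2.629  0.483] w 42.8
t 22.05 pos [ 0.5517 -0.0949  0.1235] yaw 41.47 Ftool [-0.6 -7.1 19.8] Mtool [ 0.231  0.057 -0.335] w 42.8 ff 73.9 j6 2.128161964680792 tq6 0.34741586074233055
ring 15 [-4.17 -3.92] [[-4.34, -4.74], [-3.75, -3.15]]
knobrim 13 [-3.55 -3.93] [[-3.95, -4.2], [-3.43, -3.03]]
```

>>> {"op": "drive_tool", "data": {
  "moves": [
    [[0, 0, 0], [0, 0, 3], 0.2]
  ]
}}

```text
time_s: 22.13
eef_pos: [0.5524, -0.0938, 0.1241]
ee_rot: [[0.783, 0.622, -0.001], [0.622, -0.783, 0.003], [0.001, -0.003, -1.0]]
wrist_force: [0.5, 2.4, -19.4]
width: 0.0425
finger_force: 73.7
```

```bash
python3 fl.py r5 r6
```

```text
22.133 yaw 38.47 Mz -0.051 tq [-2.079 -0.239] w 42.5
22.183 yaw 38.24 Mz 0.023 tq [-2.189  0.098] w 42.8
22.233 yaw 38.4 Mz 0.053 tq [-2.585  0.105] w 42.7
t 22.2833 pos [ 0.5525 -0.0938  0.1242] yaw 38.44 Ftool [ 3.7 -5.3 17.6] Mtool [2.224 0.695 0.066] w 42.8 ff 73.9 j6 2.1809729988147635 tq6 -0.018092290847562253
ring 14 [-2.49  2.71] [[-2.56, 1.71], [-2.29, 3.42]]
knobrim 13 [-1.39  3.11] [[-1.6, -0.25], [-0.53, 3.37]]
```

The ring is against a hard clockwise stop, with sustained torque over 1 N m, yet the fast-turn reading was only 0.1. I'll calibrate: open, make the same ±3° single-row turn in free air, and compare Mz and joint-6 torque.

>>> {"op": "drive_tool", "data": {
  "moves": [
    [[0, 0, 0], [0, 0, 0], 0.8],
    [[0, 0, 0], [0, 0, 0], 0.8],
    [[0, 0, 0], [0, 0, 0], 0.8],
    [[0, 0, 0], [0, 0, 0], 0.8],
    [[0, 0, 0], [0, 0, 0], 0.8],
    [[0, 0, 0], [0, 0, 0], 0.8],
    [[0, 0, 0], [0, 0, 0], 0.8]
  ],
  "squeeze": 20
}}

```text
time_s: 22.87
eef_pos: [0.5534, -0.0958, 0.1252]
ee_rot: [[0.784, 0.621, 0.002], [0.621, -0.784, -0.001], [0.001, 0.002, -1.0]]
wrist_force: [-0.5, -0.4, 0.3]
width: 0.0684
finger_force: 0.0
```

```bash
python3 -c "
from h import *
rep();to(.552,-.095,.1215)"
```

```text
t 22.8667 pos [ 0.5534 -0.0958  0.1252] yaw 38.36 Ftool [-0.7 -0.  -0.3] Mtool [-0.026 -0.043  0.053] w 68.4 ff 0.0 j6 2.181604490167449 tq6 -0.0006339956962619908
shift mm [-0.6 -1.5  3.7]
```

>>> {"op": "drive_tool", "data": {
  "moves": [
    [[0, 0, 0], [0, 0, -3], 0.8]
  ]
}}

```text
time_s: 22.95
eef_pos: [0.553, -0.0956, 0.1246]
ee_rot: [[0.75, 0.661, 0.001], [0.661, -0.75, -0.001], [0.0, 0.001, -1.0]]
wrist_force: [0.4, 0.7, -0.2]
width: 0.0688
finger_force: 0.0
```

```bash
python3 -c "
from h import *
mz(4)"
```

```text
22.95 yaw 41.41 Mz 0.025 tq [-0.034  0.68 ] w 68.8
23.0 yaw 41.59 Mz 0.069 tq [-0.012 -0.049] w 68.3
23.05 yaw 41.37 Mz 0.004 tq [-0.007 -0.208] w 68.3
23.1 yaw 41.31 Mz -0.035 tq [-0.008 -0.063] w 68.3
```

>>> {"op": "drive_tool", "data": {
  "moves": [
    [[0, 0, 0], [0, 0, 3], 0.8]
  ]
}}

```text
time_s: 23.18
eef_pos: [0.5528, -0.0953, 0.1242]
ee_rot: [[0.785, 0.619, -0.0], [0.619, -0.785, -0.0], [-0.0, -0.0, -1.0]]
wrist_force: [0.1, -0.7, 0.9]
width: 0.068
finger_force: 0.0
```

```bash
python3 -c "
from h import *
mz(4)"
```

```text
23.183 yaw 38.26 Mz -0.032 tq [-0.009 -0.683] w 68.0
23.233 yaw 38.08 Mz -0.064 tq [0.002 0.044] w 68.2
23.283 yaw 38.32 Mz -0.009 tq [-0.005  0.211] w 68.6
23.333 yaw 38.39 Mz 0.03 tq [-0.004  0.067] w 68.4
```

In free air the joint-6 torque is ±0.68 against ±0.58 on the ring, so the ring really does turn freely (0.1 N m) there. I'll regrip it well centred and map torque against angle, first clockwise and then anticlockwise.

>>> {"op": "drive_tool", "data": {
  "moves": [
    [[0, 0, 1.5], [0, 0, 0], 0.7],
    [[0, 0, 0], [0, 0, 0], 0.6],
    [[0, 0, 0], [0, 0, 0], 0.5],
    [[0, 0, 0], [0, 0, 0], 0.4],
    [[0, 0, 0], [0, 0, 0], 0.3],
    [[0, 0, 0], [0, 0, 0], 0.3],
    [[0, 0, 0], [0, 0, 0], 0.3]
  ],
  "squeeze": 20
}}

```text
time_s: 23.92
eef_pos: [0.552, -0.0943, 0.1228]
ee_rot: [[0.784, 0.621, -0.002], [0.621, -0.784, 0.002], [-0.0, -0.002, -1.0]]
wrist_force: [-3.4, 4.2, 2.8]
width: 0.0444
finger_force: 21.1
```

>>> {"op": "drive_tool", "data": {
  "moves": [
    [[0, 0, 0], [0, 0, 0], 0.2],
    [[0, 0, 0], [0, 0, 0], 0.2],
    [[0, 0, 0], [0, 0, 0], 0.2]
  ],
  "squeeze": 60
}}

```text
time_s: 24.17
eef_pos: [0.552, -0.0943, 0.123]
ee_rot: [[0.784, 0.621, -0.002], [0.621, -0.784, 0.002], [-0.0, -0.002, -1.0]]
wrist_force: [-4.5, 3.7, 4.5]
width: 0.0432
finger_force: 60.3
```

```bash
python3 -c "
from h import *
rep();wcam('q0')"
```

```text
t 24.1667 pos [ 0.552  -0.0943  0.123 ] yaw 38.4 Ftool [-1.2 -5.7 -4.5] Mtool [ 1.23  -0.161 -0.043] w 43.2 ff 60.3 j6 2.1815978136091485 tq6 0.01527163025457412
```

>>> {"op": "drive_tool", "data": {
  "moves": [
    [[0, 0, 0], [0, 0, -3], 0.2],
    [[0, 0, 0], [0, 0, -3], 0.2]
  ]
}}

```text
time_s: 24.38
eef_pos: [0.5521, -0.0944, 0.123]
ee_rot: [[0.713, 0.701, -0.001], [0.701, -0.713, 0.002], [0.0, -0.002, -1.0]]
wrist_force: [-3.5, 4.1, 3.7]
width: 0.0429
finger_force: 60.5
```

```bash
python3 fl.py q0 q1
```

```text
24.383 yaw 44.52 Mz 0.06 tq [-1.661  0.333] w 42.9
24.433 yaw 44.67 Mz -0.133 tq [-1.739  0.004] w 43.0
24.483 yaw 44.48 Mz -0.081 tq [-1.76  -0.099] w 43.2
t 24.5333 pos [ 0.5521 -0.0944  0.123 ] yaw 44.43 Ftool [-0.8 -6.2 -4.8] Mtool [ 1.209 -0.039 -0.041] w 42.9 ff 60.5 j6 2.076411268985022 tq6 0.05634911824017763
ring 13 [ 0.03 -0.17] [[-0.03, -0.2], [0.1, -0.13]]
knobrim 12 [ 6.07 -0.48] [[3.48, -1.24], [6.2, 0.53]]
```

>>> {"op": "drive_tool", "data": {
  "moves": [
    [[0, 0, 0], [0, 0, -3], 0.2],
    [[0, 0, 0], [0, 0, -3], 0.2]
  ]
}}

```text
time_s: 24.7
eef_pos: [0.5521, -0.0944, 0.123]
ee_rot: [[0.636, 0.772, -0.001], [0.772, -0.636, 0.002], [0.0, -0.002, -1.0]]
wrist_force: [-3.6, 5.0, 2.8]
width: 0.0431
finger_force: 60.5
```

```bash
python3 fl.py q1 q2
```

```text
24.7 yaw 50.52 Mz 0.141 tq [-1.613  0.336] w 43.1
24.75 yaw 50.67 Mz -0.08 tq [-1.715 -0.002] w 42.9
24.8 yaw 50.48 Mz -0.126 tq [-1.727 -0.105] w 43.1
t 24.85 pos [ 0.5521 -0.0944  0.123 ] yaw 50.43 Ftool [-0.1 -4.8 -4.6] Mtool [ 1.205  0.065 -0.072] w 43.1 ff 60.5 j6 1.9716993729521743 tq6 0.05067998310551047
ring 12 [ 0.05 -0.15] [[-0.02, -0.18], [0.1, -0.1]]
knobrim 13 [ 5.78 -0.29] [[5.47, -0.88], [6.14, 0.84]]
```

>>> {"op": "drive_tool", "data": {
  "moves": [
    [[0, 0, 0], [0, 0, 3], 0.2],
    [[0, 0, 0], [0, 0, 3], 0.2],
    [[0, 0, 0], [0, 0, 3], 0.2],
    [[0, 0, 0], [0, 0, 3], 0.2]
  ]
}}

```text
time_s: 25.18
eef_pos: [0.552, -0.0944, 0.123]
ee_rot: [[0.785, 0.619, -0.002], [0.619, -0.785, 0.002], [-0.0, -0.002, -1.0]]
wrist_force: [-3.2, 3.6, 4.0]
width: 0.0432
finger_force: 60.5
```

```bash
python3 fl.py q0 q3
```

```text
25.183 yaw 38.28 Mz -0.114 tq [-1.841 -0.265] w 43.2
25.233 yaw 38.19 Mz 0.017 tq [-1.834  0.302] w 43.0
25.283 yaw 38.35 Mz 0.077 tq [-1.724  0.102] w 43.1
t 25.3333 pos [ 0.552  -0.0944  0.123 ] yaw 38.38 Ftool [-0.4 -6.2 -3.5] Mtool [ 1.232 -0.152  0.044] w 43.1 ff 60.5 j6 2.181926759480049 tq6 -0.025087041431106627
ring 13 [0.01 0.01] [[0.0, -0.01], [0.02, 0.01]]
knobrim 12 [-0.06  0.03] [[-0.08, 0.02], [-0.05, 0.05]]
```

>>> {"op": "drive_tool", "data": {
  "moves": [
    [[0, 0, 0], [0, 0, 2], 0.2]
  ]
}}

```text
time_s: 25.42
eef_pos: [0.5514, -0.0947, 0.123]
ee_rot: [[0.804, 0.595, -0.003], [0.595, -0.804, 0.001], [-0.002, -0.002, -1.0]]
wrist_force: [-10.1, -0.1, 6.9]
width: 0.0427
finger_force: 61.0
```

```bash
python3 fl.py q3 q4
```

```text
25.417 yaw 36.52 Mz 0.349 tq [ 0.47  -0.317] w 42.7
25.467 yaw 36.28 Mz 0.047 tq [-0.574 -0.107] w 43.0
25.517 yaw 36.35 Mz 0.038 tq [-0.812  0.017] w 43.0
t 25.5667 pos [ 0.5511 -0.095   0.123 ] yaw 36.36 Ftool [-3.  -5.4 -5.4] Mtool [ 1.213 -0.687  0.032] w 42.9 ff 60.6 j6 2.216814577777547 tq6 -0.045894066570326686
ring 14 [-2.87 -2.9 ] [[-2.97, -3.43], [-2.71, -1.99]]
knobrim 13 [-1.81 -2.43] [[-1.91, -2.68], [-1.62, -2.05]]
```

>>> {"op": "drive_tool", "data": {
  "moves": [
    [[0, 0, 0], [0, 0, 2], 0.2]
  ]
}}

```text
time_s: 25.65
eef_pos: [0.5511, -0.0949, 0.123]
ee_rot: [[0.824, 0.566, -0.004], [0.566, -0.824, 0.0], [-0.003, -0.002, -1.0]]
wrist_force: [-6.5, 1.8, 5.5]
width: 0.0431
finger_force: 60.6
```

```bash
python3 fl.py q4 q5
```

```text
25.65 yaw 34.49 Mz -1.844 tq [-2.217  1.209] w 43.1
25.7 yaw 34.51 Mz -1.408 tq [-2.137  1.71 ] w 43.0
25.75 yaw 34.62 Mz -1.334 tq [-1.858  1.408] w 43.6
t 25.8 pos [ 0.5511 -0.0949  0.1231] yaw 34.64 Ftool [-3.8 -3.7 -5.4] Mtool [ 1.181 -0.798 -1.263] w 43.1 ff 60.6 j6 2.247193143229697 tq6 1.2981004267930984
ring 12 [-0.9  -0.07] [[-1.03, -0.31], [-0.81, 0.3]]
knobrim 11 [-1.48  0.59] [[-1.56, 0.26], [-1.36, 0.63]]
```

>>> {"op": "drive_tool", "data": {
  "moves": [
    [[0, 0, 0], [0, 0, 2], 0.2]
  ]
}}

```text
time_s: 25.88
eef_pos: [0.5523, -0.0942, 0.123]
ee_rot: [[0.843, 0.537, -0.001], [0.537, -0.843, 0.002], [0.0, -0.002, -1.0]]
wrist_force: [-4.0, 4.7, 4.0]
width: 0.0429
finger_force: 61.5
```

```bash
python3 fl.py q5 q6
```

```text
25.883 yaw 32.51 Mz -0.941 tq [-1.983 -0.056] w 42.9
25.933 yaw 32.42 Mz -0.715 tq [-2.802  0.889] w 43.2
25.983 yaw 32.52 Mz -0.636 tq [-2.571  0.689] w 43.2
t 26.0333 pos [ 0.5523 -0.0941  0.123 ] yaw 32.53 Ftool [-1.2 -5.  -3.4] Mtool [ 1.064 -0.07  -0.573] w 42.9 ff 61.5 j6 2.2844650551710637 tq6 0.5920175090432167
ring 14 [-2.28  3.7 ] [[-2.48, 3.15], [-2.18, 4.18]]
knobrim 14 [-1.85  4.22] [[-2.65, 3.54], [-1.16, 4.81]]
```

The ring meets a repeatable clockwise hard stop and is free at 0.1 N m just before it. That looks like the loose end of its travel, so I sweep anticlockwise from the stop to see where the torque rises.

>>> {"op": "drive_tool", "data": {
  "moves": [
    [[0, 0, 0], [0, 0, -4], 0.2],
    [[0, 0, 0], [0, 0, -4], 0.2],
    [[0, 0, 0], [0, 0, -4], 0.2],
    [[0, 0, 0], [0, 0, -4], 0.2],
    [[0, 0, 0], [0, 0, -4], 0.2]
  ]
}}

```text
time_s: 26.45
eef_pos: [0.5523, -0.0942, 0.123]
ee_rot: [[0.608, 0.794, -0.001], [0.794, -0.608, 0.002], [0.001, -0.002, -1.0]]
wrist_force: [-3.3, 4.3, 3.0]
width: 0.0429
finger_force: 61.5
```

```bash
python3 -c "
from h import *
mz(2);rep()"
```

```text
26.45 yaw 52.58 Mz 0.129 tq [-1.941  0.446] w 42.9
26.5 yaw 52.78 Mz -0.053 tq [-2.079 -0.039] w 43.3
t 26.5 pos [ 0.5523 -0.0942  0.123 ] yaw 52.78 Ftool [ 0.9 -5.9 -2.7] Mtool [ 1.101  0.322 -0.053] w 43.3 ff 61.5 j6 1.9308233514226725 tq6 -0.038804205833002925
```

>>> {"op": "drive_tool", "data": {
  "moves": [
    [[0, 0, 0], [0, 0, -4], 0.2],
    [[0, 0, 0], [0, 0, -4], 0.2]
  ]
}}

```text
time_s: 26.67
eef_pos: [0.5524, -0.0942, 0.123]
ee_rot: [[0.491, 0.871, -0.001], [0.871, -0.491, 0.002], [0.001, -0.002, -1.0]]
wrist_force: [-3.2, 3.8, 3.4]
width: 0.0429
finger_force: 61.5
```

```bash
python3 -c "
from h import *
mz(2)"
```

```text
26.667 yaw 60.58 Mz 0.065 tq [-1.92  0.48] w 42.9
26.717 yaw 60.78 Mz -0.068 tq [-2.082 -0.038] w 42.9
```

>>> {"op": "drive_tool", "data": {
  "moves": [
    [[0, 0, 0], [0, 0, -4], 0.2],
    [[0, 0, 0], [0, 0, -4], 0.2]
  ]
}}

```text
time_s: 26.88
eef_pos: [0.5524, -0.0943, 0.123]
ee_rot: [[0.365, 0.931, -0.001], [0.931, -0.365, 0.002], [0.002, -0.001, -1.0]]
wrist_force: [-3.4, 4.5, 3.4]
width: 0.0428
finger_force: 61.5
```

```bash
python3 -c "
from h import *
mz(2)"
```

```text
26.883 yaw 68.58 Mz 0.118 tq [-1.903  0.478] w 42.8
26.933 yaw 68.78 Mz -0.044 tq [-2.058 -0.04 ] w 43.0
```

>>> {"op": "drive_tool", "data": {
  "moves": [
    [[0, 0, 0], [0, 0, -4], 0.2],
    [[0, 0, 0], [0, 0, -4], 0.2]
  ]
}}

```text
time_s: 27.1
eef_pos: [0.5525, -0.0943, 0.123]
ee_rot: [[0.232, 0.973, -0.001], [0.973, -0.232, 0.002], [0.002, -0.001, -1.0]]
wrist_force: [-2.9, 3.7, 2.4]
width: 0.0429
finger_force: 61.4
```

```bash
python3 -c "
from h import *
mz(2)"
```

```text
27.1 yaw 76.58 Mz 0.133 tq [-1.908  0.478] w 42.9
27.15 yaw 76.77 Mz -0.035 tq [-2.05 -0.04] w 43.1
```

>>> {"op": "drive_tool", "data": {
  "moves": [
    [[0, 0, 0], [0, 0, -4], 0.2],
    [[0, 0, 0], [0, 0, -4], 0.2]
  ]
}}

```text
time_s: 27.32
eef_pos: [0.5525, -0.0943, 0.123]
ee_rot: [[0.095, 0.996, -0.001], [0.996, -0.095, 0.002], [0.002, -0.001, -1.0]]
wrist_force: [-3.1, 4.5, 2.3]
width: 0.043
finger_force: 61.4
```

```bash
python3 -c "
from h import *
mz(2);rep()"
```

```text
27.317 yaw 84.58 Mz 0.128 tq [-1.931  0.478] w 43.0
27.367 yaw 84.76 Mz -0.044 tq [-2.124 -0.044] w 43.3
t 27.3667 pos [ 0.5525 -0.0943  0.1229] yaw 84.76 Ftool [ 3.5 -3.4 -3.7] Mtool [ 0.704  0.894 -0.044] w 43.3 ff 61.4 j6 1.3725433385167027 tq6 -0.04399252007715404
```

>>> {"op": "drive_tool", "data": {
  "moves": [
    [[0, 0, 0], [0, 0, -4], 0.2],
    [[0, 0, 0], [0, 0, -4], 0.2],
    [[0, 0, 0], [0, 0, -4], 0.2]
  ]
}}

```text
time_s: 27.62
eef_pos: [0.5526, -0.0943, 0.123]
ee_rot: [[-0.114, 0.993, -0.0], [0.993, 0.114, 0.002], [0.002, -0.0, -1.0]]
wrist_force: [-3.1, 3.6, 2.9]
width: 0.0431
finger_force: 61.4
```

```bash
python3 -c "
from h import *
mz(2);rep()"
```

```text
27.617 yaw 96.54 Mz 0.085 tq [-2.061  0.448] w 43.1
27.667 yaw 96.74 Mz -0.058 tq [-2.195 -0.027] w 43.2
t 27.6667 pos [ 0.5526 -0.0943  0.123 ] yaw 96.74 Ftool [ 4.  -2.4 -3.4] Mtool [ 0.557  0.959 -0.058] w 43.2 ff 61.4 j6 1.1635816814834774 tq6 -0.027204696089029312
```

>>> {"op": "drive_tool", "data": {
  "moves": [
    [[0, 0, 0], [0, 0, -4], 0.2],
    [[0, 0, 0], [0, 0, -2], 0.2]
  ]
}}

```text
time_s: 27.83
eef_pos: [0.5526, -0.0943, 0.123]
ee_rot: [[-0.216, 0.976, -0.0], [0.976, 0.216, 0.002], [0.002, 0.0, -1.0]]
wrist_force: [-2.4, 4.5, 2.6]
width: 0.043
finger_force: 61.4
```

```bash
python3 -c "
from h import *
mz(2);rep()"
```

```text
27.833 yaw 102.5 Mz 0.093 tq [-2.107  0.013] w 43.0
27.883 yaw 102.55 Mz -0.069 tq [-2.245 -0.025] w 43.2
t 27.8833 pos [ 0.5526 -0.0943  0.123 ] yaw 102.55 Ftool [ 4.5 -2.7 -2.4] Mtool [ 0.429  1.038 -0.069] w 43.2 ff 61.4 j6 1.0621357507404725 tq6 -0.024810043978504837
```

>>> {"op": "drive_tool", "data": {
  "moves": [
    [[0, 0, 0], [0, 0, -2], 0.2],
    [[0, 0, 0], [0, 0, -2], 0.2]
  ]
}}

```text
time_s: 28.05
eef_pos: [0.5526, -0.0943, 0.123]
ee_rot: [[-0.283, 0.959, -0.0], [0.959, 0.283, 0.002], [0.002, 0.0, -1.0]]
wrist_force: [-2.5, 4.8, 2.0]
width: 0.043
finger_force: 61.4
```

```bash
python3 -c "
from h import *
mz(2);rep()"
```

```text
28.05 yaw 106.43 Mz 0.086 tq [-2.164  0.198] w 43.0
28.1 yaw 106.54 Mz -0.078 tq [-2.276  0.029] w 43.0
t 28.1 pos [ 0.5527 -0.0943  0.123 ] yaw 106.54 Ftool [ 3.5 -1.  -2.2] Mtool [ 0.291  1.076 -0.078] w 43.0 ff 61.4 j6 0.9925421714075717 tq6 0.029236399568617344
```

>>> {"op": "drive_tool", "data": {
  "moves": [
    [[0, 0, 0], [0, 0, -2], 0.2],
    [[0, 0, 0], [0, 0, -2], 0.2]
  ]
}}

```text
time_s: 28.27
eef_pos: [0.5531, -0.0953, 0.1229]
ee_rot: [[-0.348, 0.938, 0.001], [0.938, 0.348, -0.0], [-0.0, 0.001, -1.0]]
wrist_force: [-2.2, 1.6, 1.9]
width: 0.0432
finger_force: 61.6
```

```bash
python3 -c "
from h import *
mz(2)"
```

```text
28.267 yaw 110.35 Mz 0.01 tq [-0.997  0.299] w 43.2
28.317 yaw 110.45 Mz -0.037 tq [-0.95  -0.161] w 43.4
```

>>> {"op": "drive_tool", "data": {
  "moves": [
    [[0, 0, 0], [0, 0, -2], 0.2],
    [[0, 0, 0], [0, 0, -2], 0.2]
  ]
}}

```text
time_s: 28.48
eef_pos: [0.5537, -0.0964, 0.123]
ee_rot: [[-0.411, 0.912, 0.002], [0.912, 0.411, -0.002], [-0.003, 0.001, -1.0]]
wrist_force: [-0.2, 0.8, 0.9]
width: 0.0432
finger_force: 61.6
```

```bash
python3 -c "
from h import *
mz(2)"
```

```text
28.483 yaw 114.25 Mz 1.503 tq [ 0.91  -0.954] w 43.2
28.533 yaw 114.21 Mz 1.078 tq [ 1.038 -1.395] w 43.0
```

>>> {"op": "drive_tool", "data": {
  "moves": [
    [[0, 0, 0], [0, 0, -2], 0.2],
    [[0, 0, 0], [0, 0, -2], 0.2]
  ]
}}

```text
time_s: 28.7
eef_pos: [0.5547, -0.098, 0.1231]
ee_rot: [[-0.472, 0.881, 0.004], [0.881, 0.472, -0.006], [-0.007, 0.001, -1.0]]
wrist_force: [4.5, -5.8, -5.4]
width: 0.0433
finger_force: 61.7
```

```bash
python3 -c "
from h import *
mz(2);rep();wcam('v0')"
```

```text
28.7 yaw 118.18 Mz 0.362 tq [4.003 0.33 ] w 43.3
28.75 yaw 118.35 Mz -0.083 tq [2.108 0.105] w 43.6
t 28.75 pos [ 0.5548 -0.0981  0.123 ] yaw 118.35 Ftool [-5.2  0.4  1.3] Mtool [-0.164 -1.237 -0.083] w 43.6 ff 62.0 j6 0.7843303086217477 tq6 0.10523510165512562
```

There is an anticlockwise stop about 75° (1.3 rad) from the clockwise one. So the clockwise stop is ring = 0, the tight end. The torque just wasn't felt there. I'll regrip and turn clockwise about 68°, ending just short of that stop.

>>> {"op": "drive_tool", "data": {
  "moves": [
    [[0, 0, 0], [0, 0, 0], 0.75],
    [[0, 0, 0], [0, 0, 0], 0.75],
    [[0, 0, 0], [0, 0, 0], 0.75],
    [[0, 0, 0], [0, 0, 0], 0.75],
    [[0, 0, 0], [0, 0, 0], 0.75],
    [[0, 0, 0], [0, 0, 0], 0.75],
    [[0, 0, 0], [0, 0, 0], 0.75]
  ],
  "squeeze": 20
}}

```text
time_s: 29.38
eef_pos: [0.5528, -0.0952, 0.1229]
ee_rot: [[-0.475, 0.88, 0.0], [0.88, 0.475, 0.0], [-0.0, 0.0, -1.0]]
wrist_force: [0.0, 0.5, 0.0]
width: 0.0642
finger_force: 0.0
```

```bash
python3 -c "
from h import *
rep();to(.552,-.095,.1222)"
```

```text
t 29.3833 pos [ 0.5528 -0.0952  0.1229] yaw 118.38 Ftool [ 0.5  0.3 -0. ] Mtool [ 0.024 -0.019  0.017] w 64.2 ff 0.0 j6 0.7855100425128473 tq6 0.0008454461203655228
shift mm [ 0.6 -0.7  0.7]
```

>>> {"op": "drive_tool", "data": {
  "moves": [
    [[0.9, -0.4, 0.7], [0, 0, 0], 0.6],
    [[0, 0, 0], [0, 0, 0], 0.5],
    [[0, 0, 0], [0, 0, 0], 0.4],
    [[0, 0, 0], [0, 0, 0], 0.3],
    [[0, 0, 0], [0, 0, 0], 0.3],
    [[0, 0, 0], [0, 0, 0], 0.3],
    [[0, 0, 0], [0, 0, 0], 0.2]
  ]
}}

```text
time_s: 29.97
eef_pos: [0.5526, -0.0942, 0.1223]
ee_rot: [[-0.476, 0.88, 0.001], [0.88, 0.476, 0.001], [0.0, 0.002, -1.0]]
wrist_force: [3.7, 2.7, 0.4]
width: 0.0444
finger_force: 21.8
```

>>> {"op": "drive_tool", "data": {
  "moves": [
    [[0, 0, 0], [0, 0, 0], 0.2],
    [[0, 0, 0], [0, 0, 0], 0.2],
    [[0, 0, 0], [0, 0, 0], 0.2],
    [[0, 0, 0], [0, 0, 4], 0.2],
    [[0, 0, 0], [0, 0, 4], 0.2],
    [[0, 0, 0], [0, 0, 4], 0.2],
    [[0, 0, 0], [0, 0, 4], 0.2],
    [[0, 0, 0], [0, 0, 4], 0.2],
    [[0, 0, 0], [0, 0, 4], 0.2],
    [[0, 0, 0], [0, 0, 4], 0.2]
  ],
  "squeeze": 65
}}

```text
time_s: 30.8
eef_pos: [0.5525, -0.0943, 0.1226]
ee_rot: [[-0.004, 1.0, 0.001], [1.0, 0.004, 0.001], [0.001, 0.001, -1.0]]
wrist_force: [1.5, 4.3, 2.4]
width: 0.043
finger_force: 66.0
```

```bash
python3 -c "
from h import *
mz(1);rep()"
```

```text
30.8 yaw 90.22 Mz -0.131 tq [-2.714 -0.447] w 43.0
t 30.8 pos [ 0.5525 -0.0943  0.1226] yaw 90.22 Ftool [ 4.3  1.6 -2.4] Mtool [-0.689  0.871 -0.131] w 43.0 ff 66.0 j6 1.2777867669836245 tq6 -0.4470660723745823
```

>>> {"op": "drive_tool", "data": {
  "moves": [
    [[0, 0, 0], [0, 0, 4], 0.2],
    [[0, 0, 0], [0, 0, 4], 0.2],
    [[0, 0, 0], [0, 0, 4], 0.2],
    [[0, 0, 0], [0, 0, 4], 0.2],
    [[0, 0, 0], [0, 0, 4], 0.2],
    [[0, 0, 0], [0, 0, 4], 0.2]
  ]
}}

```text
time_s: 31.3
eef_pos: [0.5523, -0.0943, 0.1226]
ee_rot: [[0.403, 0.915, 0.001], [0.915, -0.403, 0.001], [0.001, 0.001, -1.0]]
wrist_force: [1.3, 4.6, 2.8]
width: 0.0431
finger_force: 66.0
```

```bash
python3 -c "
from h import *
mz(3);rep()"
```

```text
31.3 yaw 66.22 Mz -0.138 tq [-2.817 -0.432] w 43.1
31.35 yaw 66.05 Mz 0.036 tq [-2.802  0.078] w 42.9
31.4 yaw 66.34 Mz 0.052 tq [-2.775  0.204] w 42.9
t 31.4 pos [ 0.5524 -0.0942  0.1226] yaw 66.34 Ftool [ 5.1 -0.1 -2.3] Mtool [-0.188  1.004  0.052] w 42.9 ff 66.0 j6 1.6945907668948577 tq6 0.2037429716438055
```

>>> {"op": "drive_tool", "data": {
  "moves": [
    [[0, 0, 0], [0, 0, 3], 0.2],
    [[0, 0, 0], [0, 0, 3], 0.2],
    [[0, 0, 0], [0, 0, 3], 0.2],
    [[0, 0, 0], [0, 0, 3], 0.2]
  ]
}}

```text
time_s: 31.73
eef_pos: [0.5523, -0.0942, 0.1226]
ee_rot: [[0.583, 0.812, 0.001], [0.812, -0.583, 0.001], [0.001, 0.0, -1.0]]
wrist_force: [1.7, 5.1, 2.2]
width: 0.0431
finger_force: 66.0
```

```bash
python3 -c "
from h import *
mz(3)"
```

```text
31.733 yaw 54.32 Mz -0.089 tq [-2.907 -0.277] w 43.1
31.783 yaw 54.17 Mz 0.015 tq [-2.88   0.032] w 43.3
31.833 yaw 54.36 Mz 0.043 tq [-2.835  0.128] w 42.7
```

>>> {"op": "drive_tool", "data": {
  "moves": [
    [[0, 0, 0], [0, 0, 1.5], 0.2],
    [[0, 0, 0], [0, 0, 1.5], 0.2]
  ]
}}

```text
time_s: 32.0
eef_pos: [0.5523, -0.0943, 0.1226]
ee_rot: [[0.624, 0.781, 0.001], [0.781, -0.624, 0.001], [0.001, 0.0, -1.0]]
wrist_force: [1.7, 4.6, 2.5]
width: 0.0429
finger_force: 66.1
```

```bash
python3 -c "
from h import *
mz(3);rep()"
```

```text
32.0 yaw 51.39 Mz -0.171 tq [-2.892 -0.086] w 42.9
32.05 yaw 51.31 Mz 0.056 tq [-2.803 -0.022] w 42.8
32.1 yaw 51.4 Mz -0.006 tq [-2.819  0.04 ] w 42.6
t 32.1 pos [ 0.5523 -0.0942  0.1226] yaw 51.4 Ftool [ 5.  -1.5 -2. ] Mtool [ 0.074  1.    -0.006] w 42.6 ff 66.1 j6 1.9553382000382384 tq6 0.04038588493131101
```

I've turned 67° from the upper stop at most, so the ring is at or below 0.13 rad, with no spike. One more small step for margin, then I release and back off.

>>> {"op": "drive_tool", "data": {
  "moves": [
    [[0, 0, 0], [0, 0, 1], 0.2],
    [[0, 0, 0], [0, 0, 0], 0.2]
  ]
}}

```text
time_s: 32.27
eef_pos: [0.5523, -0.0943, 0.1226]
ee_rot: [[0.637, 0.771, 0.001], [0.771, -0.637, 0.001], [0.001, 0.0, -1.0]]
wrist_force: [1.6, 4.8, 3.9]
width: 0.0427
finger_force: 66.1
```

```bash
python3 -c "
from h import *
mz(2);wcam('x0')"
```

```text
32.267 yaw 50.4 Mz -0.015 tq [-2.808  0.025] w 42.7
32.317 yaw 50.42 Mz 0.061 tq [-2.804 -0.025] w 43.2
```

>>> {"op": "drive_tool", "data": {
  "moves": [
    [[0, 0, 0], [0, 0, 1.5], 0.2]
  ]
}}

```text
time_s: 32.45
eef_pos: [0.5523, -0.0942, 0.1226]
ee_rot: [[0.657, 0.754, 0.001], [0.754, -0.657, 0.001], [0.001, 0.0, -1.0]]
wrist_force: [2.2, 4.0, 2.0]
width: 0.0428
finger_force: 66.1
```

```bash
python3 fl.py x0 x1
```

```text
32.45 yaw 48.94 Mz -0.133 tq [-2.906 -0.211] w 42.8
32.5 yaw 48.82 Mz 0.069 tq [-2.829 -0.051] w 43.0
32.55 yaw 48.9 Mz -0.012 tq [-2.834  0.036] w 43.0
t 32.6 pos [ 0.5523 -0.0943  0.1226] yaw 48.92 Ftool [ 5.1 -1.7 -2.7] Mtool [0.112 1.028 0.04 ] w 43.0 ff 66.1 j6 1.9985301748044986 tq6 -0.029910000739619136
ring 15 [-0.01  0.01] [[-0.07, -0.03], [0.03, 0.02]]
knobrim 14 [-1.45  0.17] [[-1.53, -0.01], [-1.42, 0.58]]
```

>>> {"op": "drive_tool", "data": {
  "moves": [
    [[0, 0, 0], [0, 0, 0], 0.8],
    [[0, 0, 0], [0, 0, 0], 0.8],
    [[0, 0, 0], [0, 0, 0], 0.8],
    [[0, 0, 0], [0, 0, 0], 0.8],
    [[0, 0, 0], [0, 0, 0], 0.8],
    [[0, 0, 0], [0, 0, 0], 0.8],
    [[0, 0, -15], [0, 0, 0], 0.8],
    [[0, 0, -25], [0, 0, 0], 0.8],
    [[0, 0, -35], [0, 0, 0], 0.8],
    [[0, 0, -35], [0, 0, 0], 0.8]
  ],
  "squeeze": 20
}}

```text
time_s: 33.43
eef_pos: [0.5509, -0.0946, 0.232]
ee_rot: [[0.658, 0.753, -0.003], [0.753, -0.658, 0.0], [-0.002, -0.003, -1.0]]
wrist_force: [-0.1, 0.1, 0.2]
width: 0.0682
finger_force: 0.0
```

>>> {"op": "drive_tool", "data": {
  "moves": [
    [[0, 0, -30], [0, 0, 0], 1],
    [[0, 0, 0], [0, 0, 0], 1],
    [[0, 0, 0], [0, 0, 0], 1],
    [[0, 0, 0], [0, 0, 0], 1]
  ]
}}

```text
time_s: 33.77
eef_pos: [0.5521, -0.0948, 0.2619]
ee_rot: [[0.658, 0.753, -0.0], [0.753, -0.658, -0.0], [-0.0, 0.0, -1.0]]
wrist_force: [0.0, -0.8, -0.9]
width: 0.0851
finger_force: 0.0
```

Run:
```python
from h import *
rep();a=cv2.imread('pics/side0.png');b=eyes.camera('side')['pixels'];d=cv2.absdiff(a,b).max(2)
print("master area diff",d[240:262,262:278].mean(),"bench things",d[255:340,215:420].mean())
print(arm.sign_off())
```

```text
t 33.7667 pos [ 0.5521 -0.0948  0.2619] yaw 48.87 Ftool [-0.6  0.5  0.9] Mtool [ 0.045 -0.027  0.014] w 85.1 ff 0.0 j6 1.999016675289672 tq6 -0.00021761486095783766
master area diff 8.3125 bench things 10.0545193687231
the job is handed in; nothing more can be done
None
```

I handed the job in, but I'm not certain the lock holds: the spindle nip is about 20–30 N by torque and the ring is by angle at or below about 0.1 rad, yet I never felt the collet torque rise, and with the ring at its tight stop the knob still turned about 2° under a light grip (I turned it back).

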